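# Press brass inserts into laser-cut blocks with one turn of a flywheel press

### The arm

A 6-joint arm with a two-finger parallel gripper is mounted at the origin on the work surface. World frame = base frame: x ahead of the robot, y to its left, z up, the work surface at z = 0. Lengths are in mm, angles in rad, forces in N, time in s.
With the tool pointing down it reaches from about 350 to 975 mm from the base axis. Payload 7.1 kg.
Tool frame: the origin (TCP) lies midway between the tips of the shut fingers; the grasp point (between the pads) lies 19 mm behind it; z points along the fingers, y is the line along which they close (so a half turn about z gives the same grasp; the last joint's range is limited). The gripper opens to 88 mm and grips with 3 to 60 N. Pads are 20 mm wide; open, the fingers measure 115 mm over their backs; the gripper's body (75 mm by 178 mm) begins 61 mm behind the grasp point.
Start: joints at [1.131, 0.423, 1.63, -0, 1.089, -0.019], TCP at [255.274, 570.473, 194.575] pointing down, gripper open.
Joint ranges: [-3, 3], [-0.9, 2.11], [0.09, 2.58], [-1.31, 4.45], [0.11, 2.69], [-2.54, 2.54]. Speed limits (rad/s): [2.39, 2.39, 3.01, 3.14, 3.14, 3.14].

### API

Orientations are given as a rotation vector (axis times angle).
In Python, from workcell import ctrl gives the robot as it stands. The module is installed in compiled form; this text tells all that it offers.
- The arm moves only by the tool servo_tool, never from a script. Its argument "increments" is a list of rows, each a list of 7 numbers: the shift along the world's x, y, z in cm, then the turn, a rotation vector about the world's x, y, z in degrees, then the opening, from -1 (shut) to 1 (fully open). A call has 1 to 20 rows; each row is the pose to reach, as a shift and turn from the pose commanded when the call began; what a row does not reach only later rows make up. A row lasts 1/12 s, in which the tool goes at most 41.7 mm and 7.16 degrees, less where a joint would pass 70% of its speed; a pose out of reach is approached as far as the arm can. A call with a gripper value outside its range is refused whole. The fingers move at their own pace and stop on an object; the grip force is fixed at half the most. Time passes only in rows, so rows that repeat a pose let the fingers close. It gives the time, the measured TCP pose, the force, the opening and the grip force at its end, in the units of the state.
- ctrl.get_obs(): the state, without advancing time (a new reading comes with each control period).
- ctrl.get_image(name): name is "scene" or "top"; returns a dict with "image" (384x512x3 uint8, red, green, blue), "fx", "fy", "cx", "cy" (pixels), "extrinsics" (4x4, takes a point from camera to world coordinates). Camera axes: x right, y up, looking along -z (the intrinsics and any distortion apply to the point x, -y, -z); pixel columns grow to the right and rows downward; lengths in mm; the calibration is good to about 2 mm. A picture is of the moment at which its call begins. There is no depth.
- ctrl.close_job(): hands the job in; it is judged then, once.
The state is a dict: "t": time; "qpos": joint angles; "qvel": joint speeds; "joint_torque": joint torques, N m; "ee_pos": TCP position; "orientation": TCP orientation; "ft_force": force on the tool from outside, world axes, zero at the start; "moment": the same for the moment, N m; "width": finger opening in mm; "grasp_force": force on a finger pad.
Only numpy, scipy, OpenCV 4.12 (cv2) and the standard library are available. Lean on these libraries where they do the work, as an engineer would, in place of code of your own. Each camera call takes 0.05 s, during which the arm holds its last target. There are 200 camera calls.

### The job

Put every wooden block, brass insert upwards, in a pocket of the press carriage (one to a pocket), slide the carriage fully home under the head and turn the clamp knob clockwise to lock it; then turn the flywheel anticlockwise through exactly one revolution, back to its park mark, so that the one stroke presses the inserts flush. Turn the clamp fully back to free it, draw the carriage fully out again and lay all the blocks flat, insert up, side by side in the plywood tray. Turn the wheel only while the carriage is locked, never past the mark into a second stroke, and leave the other things on the bench where they are.

Things in the scene. Friction and masses are not known exactly. Their poses are not given: they have to be found in the camera images.
- press: Grey bench press, fixed; place and yaw vary. Origin on the table; x away from the robot at yaw 0. Base y -280 to +108 mm, 12 thick. Head: x +-45, y -66 to +106, 89 to 125 mm high, on a column at its +y end; ram plate below it (x +-23, y +-63, underside at 64). Level flywheel on top, axis at y +30: radius 70, top at 155 mm. Clamp bracket: x 58 to 124, y -140 to -104, 48 high
- wheel_axis (a point): Centre of the flywheel's upper face, on its upright axis, 155 mm above the table
- wheel_handle (a point): Middle of the flywheel's upright, free-spinning round black handle (22 mm diameter, from 155.5 to 205.5 mm above the table; this point at 183 mm), 54 mm from the wheel's axis. At the park mark it lies on the press's -x side, over a brass pointer
- wheel (a joint): Flywheel angle in rad, anticlockwise from above; 0 at the start, at the park mark; one revolution is 6.283. Turns stiffly (0.25 N m, up to about 0.5 N m while pressing) and stays where it is left; stops only at -0.25 and 7.4. It drives the ram by a cam: up at 0, down (44 mm above the table) at half a turn, up again at a full turn
- nest (a point): Middle of the carriage's pocket floor, on that floor, 28 mm above the table; axes as the press. The carriage is an aluminium plate with three pockets in a row along y, their centres at y -40, 0 and +40 mm from here. Each pocket is 54 mm (x) by 36 mm (y), bounded by lips 4 mm wide and 4 mm high
- carriage_grip (a point): Middle of the upright round black grip of the carriage (20 mm diameter, from 61 to 97 mm above the table, this point at 79 mm; a 12 mm stem below), 105 mm to -y of the nest's middle. Push it along the press's +y to slide the carriage home, pull along -y to draw it out
- carriage (a joint): Carriage slide in m along the press's +y: 0 fully out (nest at y -165 mm of the press), 0.165 fully home (nest at the press's origin) under the head; friction 2 N, stays where it is left, end stops at both
- clamp_grip (a point): On the axis of the clamp knob, in the middle of its bar grip (14 mm across, 42 mm long, 26 mm high, from 58 to 84 mm above the table, this point at 72 mm). When free the bar lies along the press's y. The knob stands at x +80, y -120 mm of the press
- clamp (a joint): Clamp knob in rad, clockwise from above: 0 free, 1.5 locked (both are stops); stiff (0.06 N m), stays where it is left. It lowers a pin behind the carriage's ear: it turns fully only when the carriage is home, or more than 40 mm short of it, and locked at home holds the carriage there with up to 3 mm of play. A start reading of up to 0.25 still is free
- block0: Brown hardwood block, 48 (x) by 30 (y) by 16 mm (z), 32 g; origin at the centre of its underside, z up. In the middle of its top a 12 mm brass insert stands 6 mm proud at the start (top 22 mm above the underside). Blocks are alike; one or two of the three are present
- block1: Brown hardwood block, 48 (x) by 30 (y) by 16 mm (z), 32 g; origin at the centre of its underside, z up. In the middle of its top a 12 mm brass insert stands 6 mm proud at the start (top 22 mm above the underside). Blocks are alike; one or two of the three are present
- block2: Brown hardwood block, 48 (x) by 30 (y) by 16 mm (z), 32 g; origin at the centre of its underside, z up. In the middle of its top a 12 mm brass insert stands 6 mm proud at the start (top 22 mm above the underside). Blocks are alike; one or two of the three are present
- insert0 (a joint): How far the insert of block0 is pressed in, in m: 0 at the start (6 mm proud), 0.006 flush with the wood; takes 8 N and stays
- insert1 (a joint): How far the insert of block1 is pressed in, in m: 0 at the start (6 mm proud), 0.006 flush with the wood; takes 8 N and stays
- insert2 (a joint): How far the insert of block2 is pressed in, in m: 0 at the start (6 mm proud), 0.006 flush with the wood; takes 8 N and stays
- tray: Plywood tray, fixed, 140 (x) by 128 (y) by 22 mm high, walls 4 mm, floor 4 mm thick, open on top; place and yaw vary. Origin at the centre of its underside, axes along its sides
- tape: Bystander: ring of cardboard tape, 90 mm across, 22 mm high; origin under its centre
- offcut: Bystander: plywood offcut 75 by 22 by 6 mm; origin under its centre
- glue: Bystander: bottle 48 mm across, 120 mm high; origin under its centre
- pot: Bystander: white pot 72 mm across, 85 mm high; origin under its centre
- caliper: Bystander: caliper 150 mm long (x), up to 13 mm high; origin under its middle
- screwdriver: Bystander: screwdriver lying along its x; origin under it
- jar: Bystander: jar 60 mm across and 60 mm high; origin under its centre
Mind the look-alikes: they are no part of the job. What is shaped like the jar but black or pink is not meant. What is shaped like the block1 but turquoise is not meant.

How it is judged:
By the outcome, as a careful person would: the job done as asked, in the order asked, and still so for the second after the job is handed in, with the robot touching nothing.
Of block0, block1, block2 only 1 to 2 are there at a start; the rules pass over those that are not, and their reading is None.
At some moment in a run one of block0, block1, block2 may be knocked a few centimetres aside while the robot is not near it.
Once in a run the grip may slacken for a moment while it holds something.
It also fails if it takes over 210 s, if anything falls off the work surface, if the arm or the gripper's body presses on something with over 40 N, if the wrist force passes 120 N, or if a joint passes its speed limit or range.

## Working session

There is one attempt and no reset: what is moved stays moved. The work goes in short steps, Python scripts to look and compute and a tool call to move; the robot and the scene stay as the last step left them, time stands still between calls to the robot, and variables do not carry over. Pictures are saved under pics/ and viewed, at most 14 in all, crops included, and the job is handed in when it is done.

Besides the shell and the picture viewer there is one more tool, called after ">>>" as a command line: name --pt "numbers of a row" for each row, then --argument value for the rest. servo_tool: Moves the arm, as the interface text tells. Its arguments: {"type":"object","properties":{"increments":{"type":"array","items":{"type":"array","items":{"type":"number"}}}},"required":["increments"]}

```bash
mkdir -p pics; cat > h.py <<'E'
import numpy as np, cv2
from workcell import ctrl
def snap(n,f):
    d=ctrl.get_image(n); im=cv2.cvtColor(d["image"],cv2.COLOR_RGB2BGR); cv2.imwrite(f"pics/{f}.png",im)
    np.savez(f"pics/{f}.npz",**{k:d[k] for k in("fx","fy","cx","cy","extrinsics")}); return im
def px2w(f,u,v,z):
    d=np.load(f"pics/{f}.npz");E=d["extrinsics"]
    r=E[:3,:3]@np.array([(u-d["cx"])/d["fx"],-(v-d["cy"])/d["fy"],-1.]);o=E[:3,3]
    return o+r*(z-o[2])/r[2]
def w2px(f,p):
    d=np.load(f"pics/{f}.npz");E=d["extrinsics"];c=E[:3,:3].T@(np.array(p,float)-E[:3,3])
    return np.array([d["cx"]+d["fx"]*c[0]/-c[2],d["cy"]-d["fy"]*c[1]/-c[2]])
def crop(f,u0,v0,w,h,s,out):
    im=cv2.imread(f"pics/{f}.png")[v0:v0+h,u0:u0+w]; cv2.imwrite(f"pics/{out}.png",cv2.resize(im,None,fx=s,fy=s,interpolation=cv2.INTER_CUBIC))
E
python3 - <<'E'
from h import *
a=snap("scene","s0");b=snap("top","t0")
cv2.imwrite("pics/t0b.png",cv2.resize(b,(800,600)));cv2.imwrite("pics/s0b.png",cv2.resize(a,(800,600)))
for f in("s0","t0"):
    d=np.load(f"pics/{f}.npz");print({k:d[k].round(2).tolist() for k in d})
print(ctrl.get_obs())
E
```

```text
{'fx': 352.85, 'fy': 352.85, 'cx': 255.74, 'cy': 186.79, 'extrinsics': [[0.8, -0.53, 0.3, 894.84], [0.61, 0.68, -0.41, -480.82], [0.01, 0.51, 0.86, 1158.16], [0.0, 0.0, 0.0, 1.0]]}
{'fx': 392.89, 'fy': 392.89, 'cx': 261.34, 'cy': 190.65, 'extrinsics': [[0.01, 1.0, -0.03, 503.71], [-1.0, 0.01, 0.01, -0.5], [0.01, 0.03, 1.0, 1276.24], [0.0, 0.0, 0.0, 1.0]]}
{'t': 0.1, 'qpos': array([ 1.13099828e+00,  4.23761685e-01,  1.63057148e+00, -2.69923247e-05,
        1.08860655e+00, -1.90212919e-02]), 'qvel': array([ 0.0012925 ,  0.00056343, -0.00215458, -0.00037627, -0.00056182,
        0.00066172]), 'joint_torque': array([-6.48932905e-05, -5.45615888e+01, -2.74325860e+01,  6.45639212e-02,
        1.87340355e-02, -3.78869015e-05]), 'ee_pos': array([255.06769702, 570.01278417, 193.89770479]), 'orientation': array([-6.56010850e-01, -3.07204680e+00,  2.06888608e-03]), 'ft_force': array([0.27959628, 1.17702108, 0.1818907 ]), 'moment': array([-0.00894483,  0.0248827 ,  0.04320963]), 'grasp_force': 0.0, 'width': 87.91865877676102}
```

View pics/t0b.png

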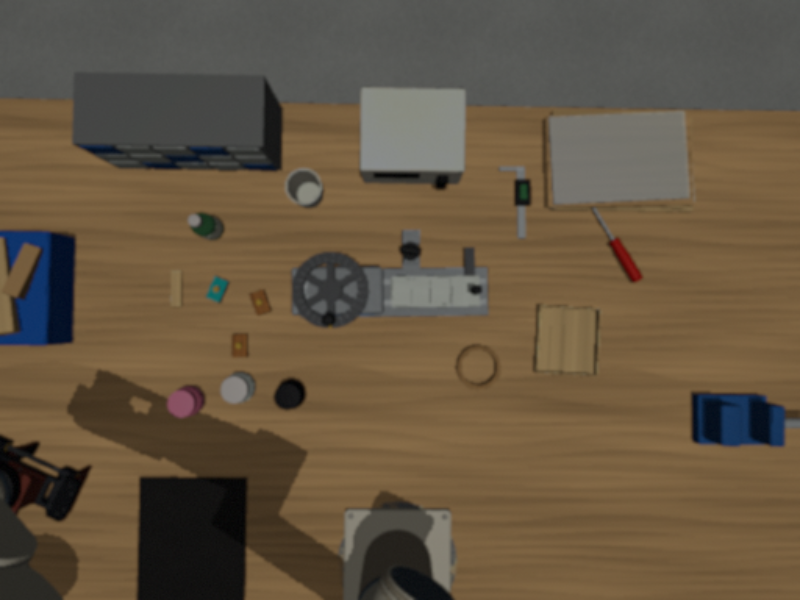

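View pics/s0b.png

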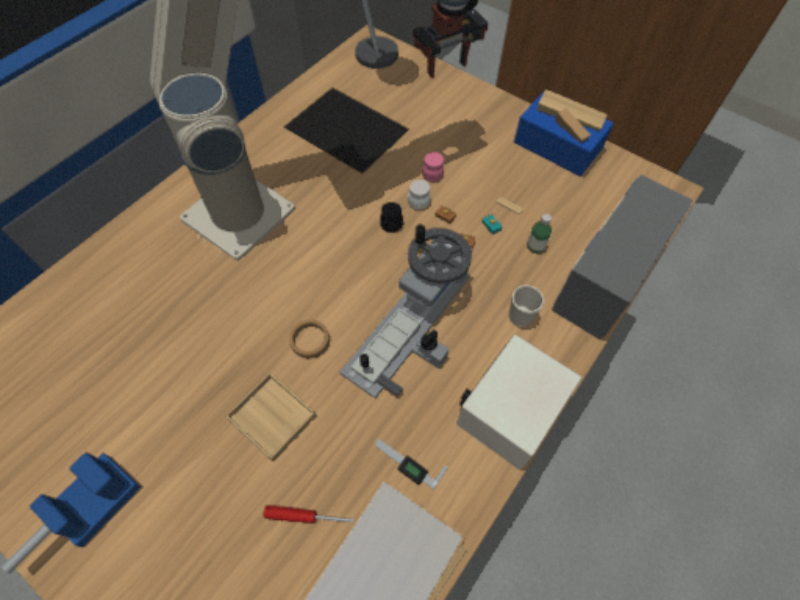

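Top view (800-px picture): press with flywheel at (330,290), wheel handle at (328,319), carriage nest at about (430,291), carriage grip (475,289), clamp (411,250), tray (567,339). Candidates for block: brown (261,302) and brown (240,345), turquoise (217,290) is the look-alike and the offcut is at (176,288). I choose the two brown ones and check them in a crop.

```bash
python3 - <<'E'
from h import *
a=cv2.imread("pics/t0.png")
c1=cv2.resize(a[165:235,100:200],None,fx=8,fy=8,interpolation=cv2.INTER_CUBIC);cv2.imwrite("pics/c1.png",c1)
crop("t0",180,140,140,75,5.7,"c2")
g=a[165:235,100:200];hsv=cv2.cvtColor(a,cv2.COLOR_BGR2HSV)
# blocks: insert px first guesses
for u,v in((261,302),(240,345),(217,290)):
    print(u,v,hsv[int(v/1.5625),int(u/1.5625)],px2w("t0",u/1.5625,v/1.5625,16))
E
```

```text
261 302 [ 20 175 105] [529.07999557 282.44125069  16.        ]
240 345 [ 21 179 107] [440.81658732 323.54913988  16.        ]
217 290 [ 21 166 117] [552.58912882 372.55866425  16.        ]
```

View pics/c1.png

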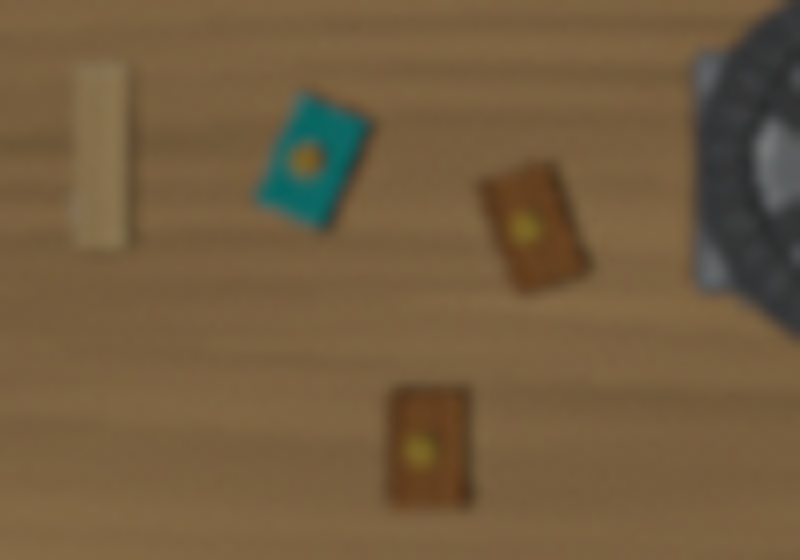

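View pics/c2.png

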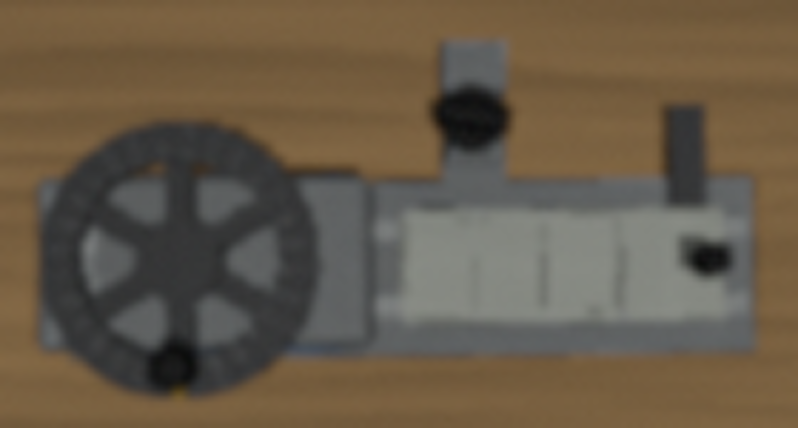

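Crop 1: brown blocks with brass insert at (524,229) [upper, tilted] and (420,451) [lower, straight]; turquoise one at (308,160) rejected. Crop 2: wheel hub (179,257), handle (173,366) over the brass pointer (park), clamp knob (471,116), carriage grip (711,258).

```bash
python3 - <<'E'
from h import *
from scipy.optimize import least_squares
P=lambda u,v,s,u0,v0:((u+.5)/s-.5+u0,(v+.5)/s-.5+v0)
c1=lambda u,v,z:px2w("t0",*P(u,v,8,100,165),z)
c2=lambda u,v,z:px2w("t0",*P(u,v,5.7,180,140),z)
ms=[((0,30),c2(179,257,155)),((-54,30),c2(173,366,200)),((80,-120),c2(471,116,80)),((0,-270),c2(711,258,95)),((40,-280),None)]
for l,m in ms[:4]:print(l,m.round(1))
L=np.array([l for l,m in ms[:4]],float);M=np.array([m[:2] for l,m in ms[:4]])
def tf(p,X):
    c,s=np.cos(p[2]),np.sin(p[2]);return X@np.array([[c,s],[-s,c]])+p[:2]
r=least_squares(lambda p:(tf(p,L)-M).ravel(),[550,50,0]);print("press",r.x,r.fun.round(1))
p=r.x
for n,l in dict(nest=(0,-165),axis=(0,30),handle=(-54,30),grip=(0,-270),gripin=(0,-105),clamp=(80,-120)).items():print(n,tf(p,np.array([l],float)).round(1))
print("base right corners",c2(753,178,12),c2(753,352,12),tf(p,np.array([[0,-280.]])))
print("ins",c1(524,229,21),c1(420,451,21))
# block edges dirs
for a,b in(((553,165),(593,270)),((480,180),(522,292)),((390,388),(390,506)),((470,388),(470,506))):
    d=c1(*b,14)-c1(*a,14);print(np.degrees(np.arctan2(d[1],d[0])),np.linalg.norm(d[:2]))
T=[px2w("t0",u/1.5625,v/1.5625,22) for u,v in((537,304),(599,307),(597,374),(534,373))]
print("tray",np.round(T,1),np.mean(T,0))
print(ctrl.get_obs()["orientation"])
E
```

```text
(0, 30) [552.3 126.8 155. ]
(-54, 30) [498.  123.8 200. ]
(80, -120) [633.  -19.7  80. ]
(0, -270) [ 557.7 -147.2   95. ]
press [5.52028785e+02 1.03283552e+02 2.04360714e-02] [ -0.8   6.5  -0.6   8.4   1.5   4.6  -0.1 -19.5]
nest [[555.4 -61.7]]
axis [[551.4 133.3]]
handle [[497.4 132.2]]
grip [[ 557.5 -166.7]]
gripin [[554.2  -1.7]]
clamp [[634.5 -15.1]]
base right corners [ 607.11590983 -180.98994348   12.        ] [ 508.53741109 -181.72248773   12.        ] [[ 557.75048651 -176.65798178]]
ins [529.20146173 287.59871056  21.        ] [440.57919505 327.11875007  21.        ]
-158.23450681241536 45.07864134274873
-158.5011766013601 47.96680548823282
-178.8754114753369 47.02219683155343
-178.91793309424352 47.03974039309995
tray [[ 531.4 -282.8   22. ]
 [ 526.7 -410.5   22. ]
 [ 389.5 -406.7   22. ]
 [ 390.3 -277.4   22. ]] [ 459.47001686 -344.33102657   22.        ]
[-6.56010850e-01 -3.07204680e+00  2.06888608e-03]
```

```bash
python3 - <<'E'
from h import *
from scipy.optimize import least_squares
P=lambda u,v,s,u0,v0:((u+.5)/s-.5+u0,(v+.5)/s-.5+v0)
c2=lambda u,v,z:px2w("t0",*P(u,v,5.7,180,140),z)
for n,a in dict(baseBL=(40,350,12),baseTL=(40,180,12),baseTR=(753,178,12),baseBR=(753,352,12),headR=(372,350,125),headRt=(372,180,125),s1=(474,270,32),s2=(543,270,32),s3=(620,270,32),plL=(402,320,32),plLt=(402,210,32),plR=(728,320,32),plRt=(728,210,32),stem=(685,243,62)).items(): print(n,c2(*a).round(1))
from h import snap
# scene-camera cross-check of the press features
S=lambda u,v,z:px2w("s0",u/1.5625,v/1.5625,z).round(1)
print("grip",S(364,358,95),"handle",S(420,229,205),"clamp",S(430,337,84),"hub",S(440,254,155))
E
```

```text
baseBL [505.1 220.3  12. ]
baseTL [601. 222.  12.]
baseTR [ 607.1 -181.    12. ]
baseBR [ 508.5 -181.7   12. ]
headR [506.9  30.6 125. ]
headRt [594.4  31.6 125. ]
s1 [552.3 -23.1  32. ]
s2 [552.7 -61.5  32. ]
s3 [ 553.3 -104.3   32. ]
plL [524.   16.6  32. ]
plLt [585.2  17.4  32. ]
plR [ 526.1 -164.8   32. ]
plRt [ 587.4 -164.3   32. ]
stem [ 567.2 -137.1   62. ]
grip [ 560.1 -149.7   95. ] handle [499.9 122.9 205. ] clamp [638.5 -21.4  84. ] hub [554.6 126.2 155. ]
```

>>> servo_tool --pt "27.4 -28.3 -4 0 0 -44 0.45" --pt "27.4 -28.3 -4 0 0 -44 0.45" --pt "27.4 -28.3 -4 0 0 -44 0.45" --pt "27.4 -28.3 -4 0 0 -44 0.45" --pt "27.4 -28.3 -4 0 0 -44 0.45" --pt "27.4 -28.3 -4 0 0 -44 0.45" --pt "27.4 -28.3 -4 0 0 -44 0.45" --pt "27.4 -28.3 -4 0 0 -44 0.45" --pt "27.4 -28.3 -4 0 0 -44 0.45" --pt "27.4 -28.3 -4 0 0 -44 0.45" --pt "27.4 -28.3 -4 0 0 -44 0.45" --pt "27.4 -28.3 -8 0 0 -44 0.45" --pt "27.4 -28.3 -12 0 0 -44 0.45" --pt "27.4 -28.3 -12 0 0 -44 0.45" --pt "27.4 -28.3 -12 0 0 -44 0.45"

```text
t: 1.35
ee_pos: [526.9, 287.2, 72.9]
orientation: [-1.757, -2.601, 0.008]
ft_force: [-0.8, 0.4, 0.2]
width: 63.7
grasp_force: 0.0
```

```bash
python3 - <<'E'
from h import *
o=ctrl.get_obs();print(o["ee_pos"],o["orientation"],o["width"])
a=snap("top","t1");b=snap("scene","s1")
x=cv2.resize(a[165:235,100:200],None,fx=8,fy=8,interpolation=cv2.INTER_CUBIC)
u,v=w2px("s1",[529,288,20]).astype(int)
y=cv2.resize(b[v-45:v+45,u-45:u+45],(560,560),interpolation=cv2.INTER_CUBIC)
cv2.imwrite("pics/j1.png",cv2.resize(np.hstack([x,y]),(800,330)));print(u,v)
E
```

```text
[526.91260862 287.17419609  72.91598453] [-1.7568365  -2.60103097  0.00766422] 63.72950774037121
297 151
```

View pics/j1.png

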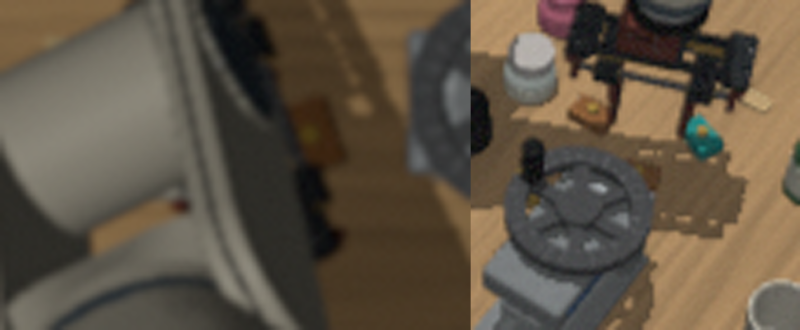

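Block A is still where measured (left picture, insert at about (312,132)); the gripper is over it at the right yaw. Descend and grip.

>>> servo_tool --pt "0.1 0 -3 0 0 0 0.45" --pt "0.1 0 -6 0 0 0 0.45" --pt "0.1 0 -6.8 0 0 0 0.45" --pt "0.1 0 -6.8 0 0 0 0.45" --pt "0.1 0 -6.8 0 0 0 0.45" --pt "0.1 0 -6.8 0 0 0 -1" --pt "0.1 0 -6.8 0 0 0 -1" --pt "0.1 0 -6.8 0 0 0 -1" --pt "0.1 0 -6.8 0 0 0 -1" --pt "0.1 0 -6.8 0 0 0 -1" --pt "0.1 0 -6.8 0 0 0 -1"

```text
t: 2.37
ee_pos: [530.4, 287.5, 6.9]
orientation: [1.759, 2.603, 0.001]
ft_force: [1.1, 0.2, -0.5]
width: 27.2
grasp_force: 0.0
```

```bash
python3 - <<'E'
from h import *
o=ctrl.get_obs();print(o["ee_pos"],o["orientation"],o["width"],o["grasp_force"],o["qpos"])
a=snap("top","t2");b=snap("scene","s2")
x=cv2.resize(a[165:235,100:200],None,fx=8,fy=8,interpolation=cv2.INTER_CUBIC)
u,v=w2px("s2",[529,288,20]).astype(int)
y=cv2.resize(b[v-45:v+45,u-45:u+45],(560,560),interpolation=cv2.INTER_CUBIC)
cv2.imwrite("pics/j2.png",cv2.resize(np.hstack([x,y]),(800,330)));print(u,v)
E
```

```text
[530.42710962 287.51631829   6.86173352] [1.75915403e+00 2.60264125e+00 5.26866609e-04] 27.175906429651643 0.0 [ 4.76998812e-01  6.51516068e-01  1.76969046e+00 -1.90586115e-05
  7.19997168e-01  9.49674073e-02]
297 151
```

View pics/j2.png

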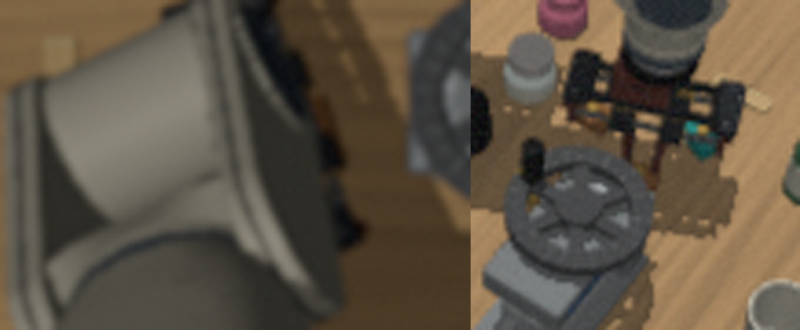

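```bash
python3 - <<'E'
from h import *
c=[cv2.resize(cv2.imread(f"pics/{f}.png")[125:180,270:325],(400,400),interpolation=cv2.INTER_CUBIC) for f in("s1","s2")]
cv2.imwrite("pics/j3.png",cv2.convertScaleAbs(np.hstack(c),alpha=1.6))
E
```

```text
(no output)
```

View pics/j3.png

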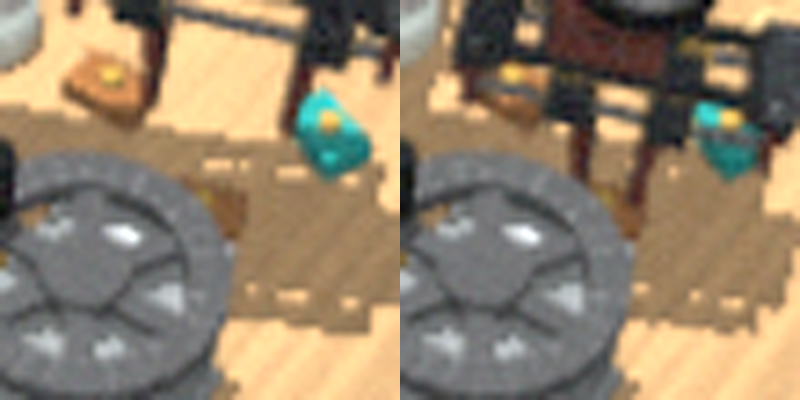

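```bash
python3 - <<'E'
from h import *
d=np.array([.927,.371,0])
for z in(0,7,20):
  for s in(-14,-26,14,26):
    u,v=w2px("s2",np.array([530.4,287.5,z])+s*d);print(z,s,((u-270+.5)*7.27+400).round(),((v-125+.5)*7.27).round())
o=ctrl.get_obs();print(o["width"],o["grasp_force"])
E
```

```text
0 -14 575.0 217.0
0 -26 554.0 212.0
0 14 625.0 228.0
0 26 646.0 233.0
7 -14 577.0 210.0
7 -26 555.0 205.0
7 14 626.0 221.0
7 26 648.0 226.0
20 -14 579.0 196.0
20 -26 558.0 191.0
20 14 629.0 207.0
20 26 650.0 212.0
19.25702832475337 0.0
```

>>> servo_tool --pt "0 0 3 0 0 0 0.45" --pt "0 0 6.5 0 0 0 0.45" --pt "0 0 6.5 0 0 0 0.45" --pt "0 0 6.5 0 0 0 0.45" --pt "0 0 6.5 0 0 0 0.45" --pt "0 0 6.5 0 0 0 0.45" --pt "0 0 6.5 0 0 0 0.45"

```text
t: 3.05
ee_pos: [529.4, 287.0, 70.3]
orientation: [-1.759, -2.602, 0.003]
ft_force: [-0.7, -0.2, -1.1]
width: 61.8
grasp_force: 0.0
```

```bash
python3 - <<'E'
from h import *
b=snap("scene","s3"); a=snap("top","t3")
c=cv2.resize(b[125:180,270:325],(400,400),interpolation=cv2.INTER_CUBIC)
e=cv2.resize(a[175:225,140:190],(400,400),interpolation=cv2.INTER_CUBIC)
cv2.imwrite("pics/j4.png",cv2.convertScaleAbs(np.hstack([c,e]),alpha=1.6))
d=np.array([.927,.371,0])
o=ctrl.get_obs();T=o["ee_pos"];print(T,o["width"],o["ft_force"])
for s in(-31,-44,31,44):
    u,v=w2px("s3",T+s*d);print(s,((u-270+.5)*7.27).round(),((v-125+.5)*7.27).round())
E
```

```text
[529.55450883 287.11715472  70.4370132 ] 63.37339323800083 [ 0.28493685 -0.98069     0.39273338]
-31 156.0 132.0
-44 132.0 127.0
31 270.0 158.0
44 294.0 163.0
```

View pics/j4.png

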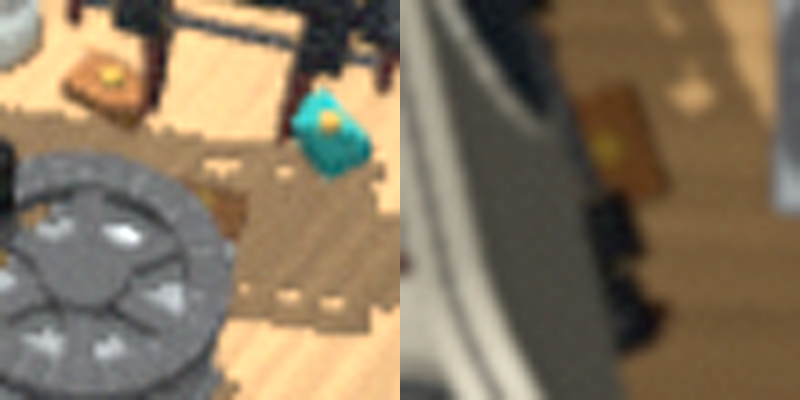

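>>> servo_tool --pt "0 0 -3 0 0 0 0.45" --pt "0 0 -6 0 0 0 0.45" --pt "0 0 -6.5 0 0 0 0.45" --pt "0 0 -6.8 0 0 0 0.45" --pt "0 0 -7.1 0 0 0 0.45" --pt "0 0 -7.3 0 0 0 0.45" --pt "0 0 -7.3 0 0 0 0.45" --pt "0 0 -7.3 0 0 0 0.45"

```text
t: 3.82
ee_pos: [531.0, 287.8, -0.4]
orientation: [1.759, 2.602, 0.002]
ft_force: [-1.0, 0.3, 0.9]
width: 64.0
grasp_force: 0.0
```

>>> servo_tool --pt "-0.1 0 -0.3 0 0 0 0.45" --pt "-0.1 0 -0.6 0 0 0 0.45" --pt "-0.1 0 -0.6 0 0 0 0.45" --pt "-0.1 0 -0.6 0 0 0 0.45"

```text
t: 4.15
ee_pos: [529.1, 287.4, -7.5]
orientation: [-1.759, -2.603, 0.0]
ft_force: [0.6, 1.1, -0.0]
width: 63.9
grasp_force: 0.0
```

>>> servo_tool --pt "0 0 0 0 0 0 -1" --pt "0 0 0 0 0 0 -1" --pt "0 0 0 0 0 0 -1" --pt "0 0 0 0 0 0 -1"

```text
t: 4.48
ee_pos: [529.3, 287.5, -7.4]
orientation: [1.759, 2.603, 0.0]
ft_force: [0.2, -1.0, 0.7]
width: 40.3
grasp_force: 0.0
```

>>> servo_tool --pt "0 0 0 0 0 0 0.45" --pt "0 0 0 0 0 0 0.45" --pt "0 0 0 0 0 0 0.45" --pt "0 0 0 0 0 0 0.45"

```text
t: 4.82
ee_pos: [529.3, 287.5, -7.4]
orientation: [1.759, 2.603, 0.0]
ft_force: [0.9, 0.8, 0.5]
width: 62.1
grasp_force: 0.0
```

```bash
python3 - <<'E'
from h import *
b=snap("scene","s4"); a=snap("top","t4")
c=cv2.resize(b[125:180,270:325],(400,400),interpolation=cv2.INTER_CUBIC)
e=cv2.resize(a[165:215,145:195],(400,400),interpolation=cv2.INTER_CUBIC)
d=np.array([.927,.371,0])
o=ctrl.get_obs();T=o["ee_pos"];print(T,o["width"],o["ft_force"])
cv2.imwrite("pics/j5.png",cv2.convertScaleAbs(np.hstack([c,e]),alpha=1.8))
for s in(-32,-45,32,45):
  for z in(0,20):
    q=T+s*d;q[2]=z
    u,v=w2px("s4",q);u2,v2=w2px("t4",q)
    print(s,z,((u-270+.5)*7.27).round(),((v-125+.5)*7.27).round(),(u2-145+.5)*8+400,(v2-165+.5)*8)
E
```

```text
[529.31071452 287.48211569  -7.39568867] 63.8527891487735 [ 0.18787994 -0.26083721 -0.60612779]
-32 0 142.0 209.0 604.8288536402715 304.07724181487265
-32 20 145.0 188.0 593.9228202356876 304.11554009534007
-45 0 119.0 204.0 616.2551176058341 334.02198423311506
-45 20 122.0 182.0 605.5291548150585 334.538724984734
32 0 255.0 235.0 548.6512321542709 156.85288132943424
32 20 260.0 213.0 536.8610869177487 154.54207648638362
45 0 278.0 240.0 537.2553138104356 126.98766550263895
45 20 283.0 219.0 525.2860676140208 124.20097698012569
```

View pics/j5.png

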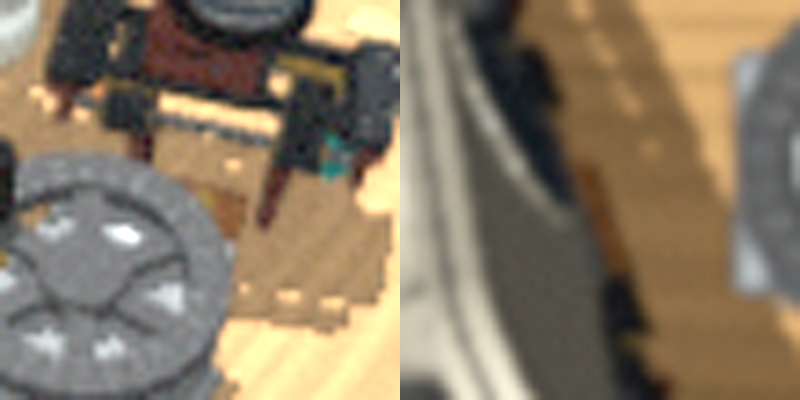

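>>> servo_tool --pt "0 0 -0.3 0 0 0 0.45" --pt "0 0 -0.5 0 0 0 0.45" --pt "0 0 -0.7 0 0 0 0.45" --pt "0 0 -0.7 0 0 0 0.45" --pt "0 0 -0.7 0 0 0 0.45"

```text
t: 5.33
ee_pos: [529.1, 287.4, -14.7]
orientation: [-1.759, -2.603, 0.001]
ft_force: [0.9, 0.2, 0.9]
width: 63.5
grasp_force: 0.0
```

>>> servo_tool --pt "0 0 0 0 0 0 -1" --pt "0 0 0 0 0 0 -1" --pt "0 0 0 0 0 0 -1" --pt "0 0 0 0 0 0 -1" --pt "0 0 0 0 0 0 -1"

```text
t: 5.75
ee_pos: [529.3, 287.5, -14.4]
orientation: [1.759, 2.603, 0.0]
ft_force: [-0.7, -0.3, 0.2]
width: 47.2
grasp_force: 30.0
```

>>> servo_tool --pt "0 0 0 0 0 0 0.3" --pt "0 0 0 0 0 0 0.3" --pt "0 0 -0.2 0 0 0 0.3" --pt "0 0 -0.4 0 0 0 0.3" --pt "0 0 -0.4 0 0 0 0.3" --pt "0 0 -0.4 0 0 0 -1" --pt "0 0 -0.4 0 0 0 -1" --pt "0 0 -0.4 0 0 0 -1" --pt "0 0 -0.4 0 0 0 -1"

```text
t: 6.5
ee_pos: [529.3, 287.5, -18.4]
orientation: [1.759, 2.603, 0.0]
ft_force: [-0.2, 0.3, 0.1]
width: 47.6
grasp_force: 29.9
```

>>> servo_tool --pt "0 0 4 0 0 0 -1" --pt "0 0 8 0 0 0 -1" --pt "0 0 12 0 0 0 -1" --pt "0 0 16 0 0 0 -1" --pt "0 0 20 0 0 0 -1" --pt "0 0 24 0 0 0 -1" --pt "2.7 -37 24 0 0 -21 -1" --pt "2.7 -37 24 0 0 -21 -1" --pt "2.7 -37 24 0 0 -21 -1" --pt "2.7 -37 24 0 0 -21 -1" --pt "2.7 -37 24 0 0 -21 -1" --pt "2.7 -37 24 0 0 -21 -1" --pt "2.7 -37 24 0 0 -21 -1" --pt "2.7 -37 24 0 0 -21 -1" --pt "2.7 -37 24 0 0 -21 -1" --pt "2.7 -37 24 0 0 -21 -1" --pt "2.7 -37 24 0 0 -21 -1" --pt "2.7 -37 18 0 0 -21 -1" --pt "2.7 -37 14 0 0 -21 -1" --pt "2.7 -37 12 0 0 -21 -1"

```text
t: 8.17
ee_pos: [556.1, -80.9, 100.4]
orientation: [2.202, 2.239, 0.001]
ft_force: [-0.2, 0.7, -0.9]
width: 47.5
grasp_force: 29.9
```

```bash
python3 - <<'E'
from h import *
b=snap("scene","s5"); a=snap("top","t5")
o=ctrl.get_obs();T=o["ee_pos"];print(T,o["orientation"],o["width"],o["ft_force"])
u,v=w2px("s5",[556,-75,60]).astype(int);print(u,v)
c=cv2.resize(b[v-40:v+40,u-40:u+40],(400,400),interpolation=cv2.INTER_CUBIC)
e=cv2.resize(a[150:210,240:300],(400,400),interpolation=cv2.INTER_CUBIC)
cv2.imwrite("pics/j6.png",cv2.convertScaleAbs(np.hstack([c,e]),alpha=1.6))
E
```

```text
[551.45152018 -80.17495656  96.37124533] [-2.19583336 -2.23355955  0.00983954] 47.39694769393947 [-0.533019   -1.0219356  -0.44440439]
246 216
```

View pics/j6.png

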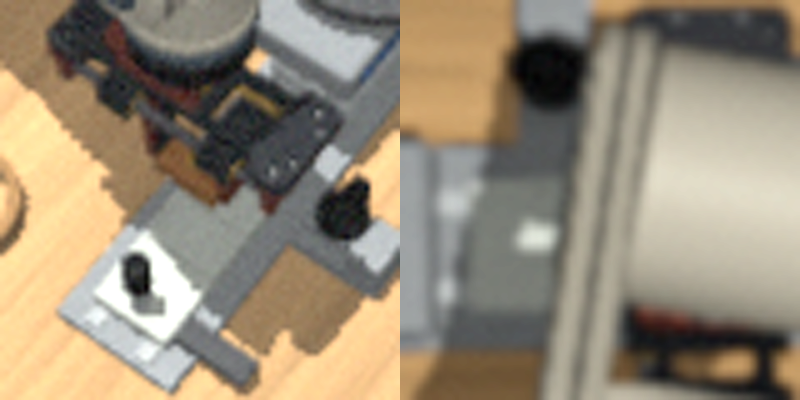

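>>> servo_tool --pt "0 0 -3 0 0 0 -1" --pt "0 0 -6 0 0 0 -1" --pt "0 0 -8 0 0 0 -1" --pt "0 0 -8.6 0 0 0 -1" --pt "0 0 -8.9 0 0 0 -1" --pt "0 0 -8.9 0 0 0 -1" --pt "0 0 -8.9 0 0 0 -1"

```text
t: 8.85
ee_pos: [557.7, -82.4, 14.4]
orientation: [2.202, 2.238, 0.002]
ft_force: [0.2, 0.4, -0.2]
width: 47.2
grasp_force: 29.9
```

>>> servo_tool --pt "0 0 -0.1 0 0 0 -1" --pt "0 0 -0.2 0 0 0 -1" --pt "0 0 -0.3 0 0 0 -1" --pt "0 0 -0.3 0 0 0 -1" --pt "0 0 -0.3 0 0 0 -1"

```text
t: 9.27
ee_pos: [556.3, -82.6, 9.7]
orientation: [2.204, 2.238, 0.0]
ft_force: [0.8, -0.8, -0.6]
width: 47.6
grasp_force: 29.9
```

>>> servo_tool --pt "0 0 0 0 0 0 0.36" --pt "0 0 0 0 0 0 0.36" --pt "0 0 0 0 0 0 0.36" --pt "0 0 3 0 0 0 0.36" --pt "0 0 6 0 0 0 0.36" --pt "0 0 10 0 0 0 0.36" --pt "0 0 14 0 0 0 0.4" --pt "0 0 18 0 0 0 0.4" --pt "0 0 22 0 0 0 0.4" --pt "-11.5 41 22 0 0 0 0.4" --pt "-11.5 41 22 0 0 0 0.4" --pt "-11.5 41 22 0 0 0 0.4" --pt "-11.5 41 22 0 0 0 0.4" --pt "-11.5 41 22 0 0 0 0.4" --pt "-11.5 41 22 0 0 0 0.4" --pt "-11.5 41 22 0 0 0 0.4" --pt "-11.5 41 22 0 0 0 0.4" --pt "-11.5 41 22 0 0 0 0.4" --pt "-11.5 41 22 0 0 0 0.4" --pt "-11.5 41 22 0 0 0 0.4"

```text
t: 10.93
ee_pos: [439.7, 332.3, 229.7]
orientation: [-2.199, -2.242, -0.002]
ft_force: [-0.0, 0.1, 0.3]
width: 61.5
grasp_force: 0.0
```

```bash
cat >> h.py <<'E'
def brown(f,box):
    a=cv2.imread(f"pics/{f}.png");h=cv2.cvtColor(a,cv2.COLOR_BGR2HSV)
    m=cv2.inRange(h,(5,140,40),(17,255,200));k=np.zeros_like(m);u,v,w,hh=box;k[v:v+hh,u:u+w]=m[v:v+hh,u:u+w]
    n,l,s,c=cv2.connectedComponentsWithStats(k)
    for i in range(1,n):
        if s[i,4]>15:
            r=cv2.minAreaRect(np.argwhere(l==i)[:,::-1].astype(np.float32));print(f,s[i].tolist(),c[i].round(1),np.round(r[1],1),round(r[2],1))
E
python3 - <<'E'
from h import *
b=snap("scene","s6"); a=snap("top","t6")
o=ctrl.get_obs();T=o["ee_pos"];print(T,o["width"],o["ft_force"])
brown("t0",(100,150,220,110));brown("t6",(100,150,220,110))
x=cv2.resize(a[150:210,240:320],(532,400),interpolation=cv2.INTER_CUBIC)
y=cv2.resize(a[190:250,130:170],(267,400),interpolation=cv2.INTER_CUBIC)
cv2.imwrite("pics/j7.png",cv2.convertScaleAbs(np.hstack([x,y]),alpha=1.5))
E
```

```text
[440.43650824 329.10041745 229.37848342] 61.20502340977318 [-0.02642122 -1.17807168  0.11296351]
t0 [160, 185, 13, 17, 131] [166.2 193.1] [15.2  9.8] 71.6
t0 [148, 213, 11, 16, 141] [153.1 220.8] [15. 10.] 90.0
t6 [278, 179, 8, 14, 90] [281.6 185.8] [13.  7.] 90.0
t6 [148, 213, 12, 16, 152] [153.1 220.8] [11. 15.] 0.0
```

View pics/j7.png

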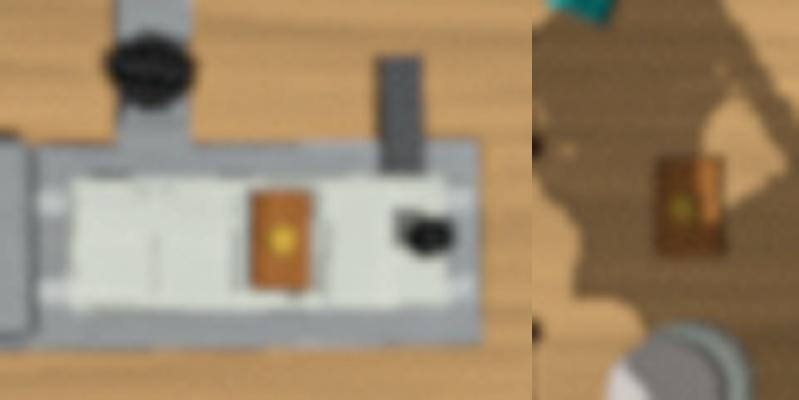

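>>> servo_tool --pt "0 0 -4 0 0 0 0.4" --pt "0 0 -8 0 0 0 0.4" --pt "0 0 -12 0 0 0 0.4" --pt "0 0 -16 0 0 0 0.4" --pt "0 0 -20 0 0 0 0.4" --pt "0 0 -22 0 0 0 0.4" --pt "0 0 -23.2 0 0 0 0.4" --pt "0 0 -24 0 0 0 0.4" --pt "0 0 -24.4 0 0 0 0.4" --pt "0 0 -24.4 0 0 0 0.4" --pt "0 0 -24.4 0 0 0 -1" --pt "0 0 -24.4 0 0 0 -1" --pt "0 0 -24.4 0 0 0 -1" --pt "0 0 -24.4 0 0 0 -1" --pt "0 0 -24.4 0 0 0 -1"

```text
t: 12.28
ee_pos: [442.1, 328.1, -13.2]
orientation: [2.203, 2.239, 0.003]
ft_force: [-0.6, 0.6, 8.0]
width: 46.2
grasp_force: 30.0
```

>>> servo_tool --pt "0 0 0.5 0 0 0 -1" --pt "0 0 1 0 0 0 -1" --pt "0 0 2 0 0 0 -1" --pt "2 -0.2 2 0 0 0 -1" --pt "4 -0.5 2 0 0 0 -1" --pt "6 -0.7 2 0 0 0 -1" --pt "6 -0.7 2 0 0 0 -1" --pt "6 -0.7 2 0 0 0 -1"

```text
t: 12.95
ee_pos: [501.8, 320.4, 6.2]
orientation: [2.205, 2.237, 0.001]
ft_force: [-0.1, -0.2, -1.3]
width: 46.4
grasp_force: 30.0
```

```bash
python3 - <<'E'
from h import *
b=snap("scene","s7"); a=snap("top","t7")
o=ctrl.get_obs();T=o["ee_pos"];print(T,o["width"],o["ft_force"],o["grasp_force"])
brown("t7",(100,150,220,110))
u,v=w2px("s7",[495,320,20]).astype(int);print(u,v)
y=cv2.resize(b[v-40:v+20,u-50:u+50],(800,480),interpolation=cv2.INTER_CUBIC)
cv2.imwrite("pics/j8.png",cv2.convertScaleAbs(y,alpha=1.6))
E
```

```text
[500.04725461 320.17592444   5.64459243] 46.40133739395132 [ 0.30372747 -0.4374049  -0.84231539] 29.99955654144287
t7 [278, 179, 8, 14, 90] [281.6 185.8] [13.  7.] 90.0
t7 [156, 194, 5, 17, 69] [157.7 202. ] [16.  4.] 90.0
294 142
```

View pics/j8.png

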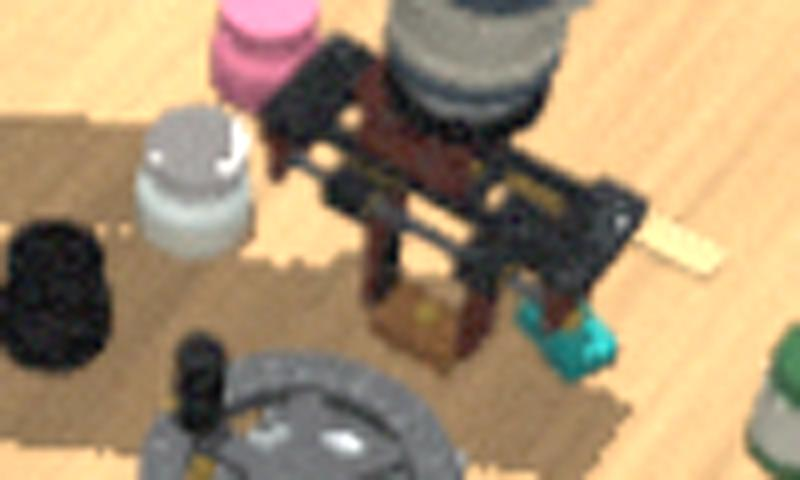

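Block B is held between the fingers; jar untouched. Setting it down to regrip deeper.

>>> servo_tool --pt "0 0 -1 0 0 0 -1" --pt "0 0 -1.8 0 0 0 -1" --pt "0 0 -1.9 0 0 0 -1" --pt "0 0 -1.9 0 0 0 -1" --pt "0 0 -1.9 0 0 0 0.36" --pt "0 0 -1.9 0 0 0 0.36" --pt "0 0 -1.9 0 0 0 0.36" --pt "0 0 -2.2 0 0 0 0.36" --pt "0 0 -2.4 0 0 0 0.36" --pt "0 0 -2.4 0 0 0 0.36" --pt "0 0 -2.4 0 0 0 -1" --pt "0 0 -2.4 0 0 0 -1" --pt "0 0 -2.4 0 0 0 -1" --pt "0 0 -2.4 0 0 0 -1" --pt "0 0 -2.4 0 0 0 -1"

```text
t: 14.3
ee_pos: [501.3, 320.5, -18.4]
orientation: [2.204, 2.239, 0.0]
ft_force: [0.0, 0.3, 0.2]
width: 47.5
grasp_force: 30.0
```

>>> servo_tool --pt "0 0 4 0 0 0 -1" --pt "0 0 8 0 0 0 -1" --pt "0 0 12 0 0 0 -1" --pt "0 0 16 0 0 0 -1" --pt "0 0 20 0 0 0 -1" --pt "0 0 24 0 0 0 -1" --pt "5.4 -36.2 24 0 0 0 -1" --pt "5.4 -36.2 24 0 0 0 -1" --pt "5.4 -36.2 24 0 0 0 -1" --pt "5.4 -36.2 24 0 0 0 -1" --pt "5.4 -36.2 24 0 0 0 -1" --pt "5.4 -36.2 24 0 0 0 -1" --pt "5.4 -36.2 24 0 0 0 -1" --pt "5.4 -36.2 24 0 0 0 -1" --pt "5.4 -36.2 24 0 0 0 -1" --pt "5.4 -36.2 24 0 0 0 -1" --pt "5.4 -36.2 20 0 0 0 -1" --pt "5.4 -36.2 16 0 0 0 -1" --pt "5.4 -36.2 12 0 0 0 -1" --pt "5.4 -36.2 8 0 0 0 -1"

```text
t: 15.97
ee_pos: [555.3, -41.3, 60.5]
orientation: [2.204, 2.238, 0.001]
ft_force: [0.8, -0.4, 0.0]
width: 47.7
grasp_force: 30.0
```

>>> servo_tool --pt "0 0 0 0 0 0 -1" --pt "0 0 -2 0 0 0 -1" --pt "0 0 -4 0 0 0 -1" --pt "0 0 -4.8 0 0 0 -1" --pt "0 0 -4.9 0 0 0 -1" --pt "0 0 -5.0 0 0 0 -1" --pt "0 0 -5.1 0 0 0 -1" --pt "0 0 -5.2 0 0 0 -1" --pt "0 0 -5.2 0 0 0 -1" --pt "0 0 -5.2 0 0 0 -1"

```text
t: 16.8
ee_pos: [555.7, -41.6, 10.3]
orientation: [2.204, 2.238, 0.001]
ft_force: [-0.1, -0.3, -0.3]
width: 47.5
grasp_force: 30.0
```

>>> servo_tool --pt "0 0 -0.1 0 0 0 -1" --pt "0 0 -0.1 0 0 0 0.36" --pt "0 0 -0.1 0 0 0 0.36" --pt "0 0 -0.1 0 0 0 0.36" --pt "0 0 3 0 0 0 0.36" --pt "0 0 6 0 0 0 0.36" --pt "0 0 10 0 0 0 0.36" --pt "0 0 12 0 0 0 0.36" --pt "0.2 -10.6 12 0 0 0 0.1" --pt "0.2 -10.6 12 0 0 0 0.1" --pt "0.2 -10.6 12 0 0 0 0.1" --pt "0.2 -10.6 12 0 0 0 0.1" --pt "0.2 -10.6 12 0 0 0 0.1" --pt "0.2 -10.6 12 0 0 0 0.1"

```text
t: 17.97
ee_pos: [556.8, -147.0, 129.2]
orientation: [-2.204, -2.237, 0.0]
ft_force: [-0.4, -0.7, -0.2]
width: 48.8
grasp_force: 0.0
```

```bash
python3 - <<'E'
from h import *
b=snap("scene","s8"); a=snap("top","t8")
o=ctrl.get_obs();T=o["ee_pos"];print(T,o["width"],o["ft_force"],o["grasp_force"])
brown("t8",(220,150,100,110));brown("s8",(190,150,110,110))
# predicted scene centroid of blocks A, B
for y in(-82.6,-42.6):print(w2px("s8",[556,y,40]),w2px("t8",[556,y,40]))
E
```

```text
[ 557.01805975 -146.34417689  129.29104728] 48.36054567420848 [-0.65243544 -0.08334311  0.08339721] 0.0
t8 [266, 179, 7, 14, 79] [269. 186.] [13.  6.] 90.0
t8 [278, 179, 9, 14, 93] [281.5 185.5] [ 8. 13.] 0.0
[244.99278723 220.76454531] [281.6908791  185.90545537]
[252.00878545 212.57855782] [269.00558149 185.75538835]
```

>>> servo_tool --pt "0.1 -0.1 -3 0 0 0 0.1" --pt "0.1 -0.1 -6 0 0 0 0.1" --pt "0.1 -0.1 -7.7 0 0 0 0.1" --pt "0.1 -0.1 -7.7 0 0 0 0.1" --pt "0.1 -0.1 -7.7 0 0 0 0.1" --pt "0.1 -0.1 -7.7 0 0 0 -1" --pt "0.1 -0.1 -7.7 0 0 0 -1" --pt "0.1 -0.1 -7.7 0 0 0 -1" --pt "0.1 -0.1 -7.7 0 0 0 -1" --pt "0.1 -0.1 -7.7 0 0 0 -1" --pt "0.1 -0.1 -7.7 0 0 0 -1" --pt "0.1 -0.1 -7.7 0 0 0 -1"

```text
t: 19.07
ee_pos: [557.3, -148.6, 53.3]
orientation: [-2.203, -2.238, 0.002]
ft_force: [-5.7, 0.4, 7.1]
width: 19.4
grasp_force: 30.0
```

>>> servo_tool --pt "0 0.4 0 0 0 0 -1" --pt "0 1.1 0 0 0 0 -1" --pt "0 1.9 0 0 0 0 -1" --pt "0 2.7 0 0 0 0 -1" --pt "-0.1 3.5 0 0 0 0 -1" --pt "-0.1 4.3 0 0 0 0 -1" --pt "-0.1 5.1 0 0 0 0 -1" --pt "-0.1 5.9 0 0 0 0 -1" --pt "-0.1 6.7 0 0 0 0 -1" --pt "-0.1 7.5 0 0 0 0 -1" --pt "-0.1 8.3 0 0 0 0 -1" --pt "-0.1 9.1 0 0 0 0 -1" --pt "-0.1 9.9 0 0 0 0 -1" --pt "-0.2 10.7 0 0 0 0 -1" --pt "-0.2 11.5 0 0 0 0 -1" --pt "-0.2 12.2 0 0 0 0 -1" --pt "-0.2 12.8 0 0 0 0 -1" --pt "-0.2 13.3 0 0 0 0 -1" --pt "-0.2 13.5 0 0 0 0 -1" --pt "-0.2 13.5 0 0 0 0 -1"

```text
t: 20.73
ee_pos: [553.8, -13.1, 53.2]
orientation: [-2.201, -2.237, 0.005]
ft_force: [-8.3, 1.4, 11.5]
width: 19.5
grasp_force: 30.0
```

>>> servo_tool --pt "-0.2 0.3 0.1 0 0 0 -1" --pt "-0.2 0.6 0.1 0 0 0 -1" --pt "-0.2 0.8 0.1 0 0 0 -1" --pt "-0.2 1.0 0.1 0 0 0 -1" --pt "-0.2 1.0 0.1 0 0 0 -1" --pt "-0.2 1.0 0.1 0 0 0 -1"

```text
t: 21.23
ee_pos: [553.6, -6.4, 53.5]
orientation: [2.201, 2.239, -0.006]
ft_force: [-2.3, -18.7, -2.4]
width: 19.3
grasp_force: 30.0
```

>>> servo_tool --pt "0 -0.3 0 0 0 0 -0.1" --pt "0 -0.3 0 0 0 0 -0.1" --pt "0 -0.3 0 0 0 0 -0.1" --pt "0 -0.3 4 0 0 0 -0.1" --pt "0 -0.3 8 0 0 0 -0.1" --pt "4 -2.2 8.7 0 0 0 -0.1" --pt "7.9 -2.2 8.7 0 0 0 -0.1" --pt "7.9 -2.2 8.7 0 0 0 -0.1" --pt "7.9 -2.2 8.7 0 0 0 -0.1" --pt "7.9 -2.2 4 0 0 0 -0.1" --pt "7.9 -2.2 2 0 0 0 -0.1" --pt "7.9 -2.2 1 0 0 0 -0.1" --pt "7.9 -2.2 0.7 0 0 0 -0.1" --pt "7.9 -2.2 0.7 0 0 0 -0.1"

```text
t: 22.4
ee_pos: [632.4, -25.2, 60.2]
orientation: [-2.203, -2.238, 0.002]
ft_force: [0.5, 0.8, 0.4]
width: 39.6
grasp_force: 0.0
```

```bash
python3 - <<'E'
from h import *
b=snap("scene","s9")
o=ctrl.get_obs();T=o["ee_pos"];print(T,o["width"],o["ft_force"])
brown("s9",(200,100,150,150))
u,v=w2px("s9",[633,-20,75]).astype(int)
y=cv2.resize(b[v-40:v+30,u-55:u+45],(800,560),interpolation=cv2.INTER_CUBIC)
cv2.imwrite("pics/j9.png",cv2.convertScaleAbs(y,alpha=1.5))
E
```

```text
[633.45220273 -25.29530228  61.28276869] 39.27663299808374 [-0.26079958  0.70642347  0.59301004]
```

View pics/j9.png

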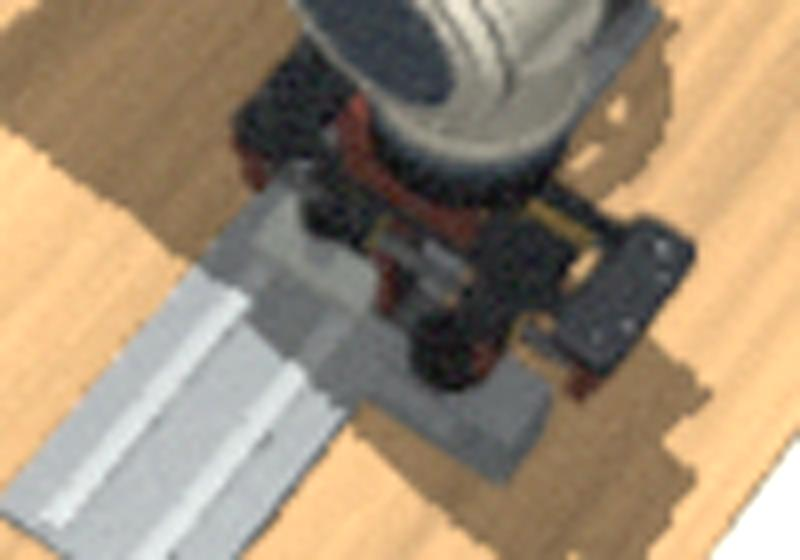

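The knob is between the fingers ((400,290) and (490,360)); carriage is in under the head. Close on the bar.

>>> servo_tool --pt "0 0 0 0 0 0 -1" --pt "0 0 0 0 0 0 -1" --pt "0 0 0 0 0 0 -1" --pt "0 0 0 0 0 0 -1" --pt "0 0 0 0 0 0 -1" --pt "0 0 0 0 0 0 -1"

```text
t: 22.95
ee_pos: [633.4, -25.5, 60.9]
orientation: [2.204, 2.238, 0.0]
ft_force: [0.0, 0.4, 0.2]
width: 2.8
grasp_force: 0.0
```

>>> servo_tool --pt "0 0 0 0 0 0 -0.1" --pt "0 0 0 0 0 0 -0.1" --pt "0 0 0 0 0 0 -0.1" --pt "0 0 0 0 0 0 -0.1" --pt "0 0 0 0 0 0 -0.1" --pt "0 0 -1 0 0 0 -0.1" --pt "0 0 -1.7 0 0 0 -0.1" --pt "0 0 -2.1 0 0 0 -0.1" --pt "0 0 -2.2 0 0 0 -0.1" --pt "0 0 -2.2 0 0 0 -0.1" --pt "0 0 -2.2 0 0 0 -1" --pt "0 0 -2.2 0 0 0 -1" --pt "0 0 -2.2 0 0 0 -1" --pt "0 0 -2.2 0 0 0 -1" --pt "0 0 -2.2 0 0 0 -1"

```text
t: 24.2
ee_pos: [634.0, -25.3, 38.9]
orientation: [2.204, 2.238, 0.002]
ft_force: [1.7, 2.6, -0.3]
width: 13.8
grasp_force: 29.7
```

>>> servo_tool --pt "-0.06 0 0 0 0 -6 -1" --pt "-0.12 0.01 0 0 0 -12 -1" --pt "-0.19 0.03 0 0 0 -18 -1" --pt "-0.24 0.05 0 0 0 -24 -1" --pt "-0.3 0.08 0 0 0 -30 -1" --pt "-0.35 0.11 0 0 0 -36 -1" --pt "-0.4 0.15 0 0 0 -42 -1" --pt "-0.45 0.2 0 0 0 -48 -1" --pt "-0.49 0.25 0 0 0 -54 -1" --pt "-0.52 0.3 0 0 0 -60 -1" --pt "-0.52 0.3 0 0 0 -60 -1" --pt "-0.52 0.3 0 0 0 -60 -1"

```text
t: 25.2
ee_pos: [629.3, -22.4, 38.9]
orientation: [3.026, 0.841, 0.004]
ft_force: [4.9, 1.9, -1.1]
width: 13.6
grasp_force: 29.9
```

>>> servo_tool --pt "0 0 0 0 0 0 -0.4" --pt "0 0 0 0 0 0 -0.4" --pt "0.5 0.3 0 0 0 0 -0.4" --pt "1.0 0.6 0 0 0 0 -0.4" --pt "1.0 0.6 0 0 0 0 -0.4" --pt "1.0 0.6 0 0 0 0 -1" --pt "1.0 0.6 0 0 0 0 -1" --pt "1.0 0.6 0 0 0 0 -1" --pt "1.02 0.55 0 0 0 -6 -1" --pt "1.05 0.48 0 0 0 -12 -1" --pt "1.07 0.42 0 0 0 -18 -1" --pt "1.08 0.36 0 0 0 -24 -1" --pt "1.08 0.3 0 0 0 -29 -1" --pt "1.08 0.3 0 0 0 -29 -1" --pt "1.08 0.3 0 0 0 -29 -1"

```text
t: 26.45
ee_pos: [638.8, -19.2, 38.5]
orientation: [-3.141, -0.058, 0.0]
ft_force: [1.0, 3.0, -1.5]
width: 14.3
grasp_force: 30.6
```

```bash
python3 - <<'E'
from h import *
o=ctrl.get_obs();print(o["ee_pos"],o["orientation"],o["width"],o["ft_force"],o["moment"],o["qpos"])
E
```

```text
[638.8291913  -19.22573327  38.5184033 ] [-3.14097846e+00 -5.76984165e-02  2.71210020e-05] 14.346341718738183 [ 1.0265669   2.97298799 -1.52536126] [ 0.42944824 -0.01157183  0.62373893] [-4.87504981e-02  6.41687178e-01  1.67909984e+00  1.13361451e-04
  8.20828519e-01  1.48523355e+00]
```

>>> servo_tool --pt "0 0 0 0 0 0 -0.2" --pt "0 0 0 0 0 0 -0.2" --pt "0 0 0 0 0 0 -0.2" --pt "0 0 4 0 0 0 -0.2" --pt "0 0 8 0 0 0 0.2" --pt "0 0 12 0 0 0 0.2" --pt "0 0 16 0 0 0 0.2" --pt "-3 3 18 0 0 0 0.2" --pt "-14.2 14.6 18 0 0 0 0.2" --pt "-14.2 14.6 18 0 0 0 0.2" --pt "-14.2 14.6 18 0 0 0 0.2" --pt "-14.2 14.6 18 0 0 0 0.2" --pt "-14.2 14.6 18 0 0 0 0.2" --pt "-14.2 14.6 18 0 0 0 0.2" --pt "-14.2 14.6 18 0 0 0 0.2" --pt "-14.2 14.6 16 0 0 0 0.2" --pt "-14.2 14.6 13 0 0 0 0.2" --pt "-14.2 14.6 11 0 0 0 0.2" --pt "-14.2 14.6 10 0 0 0 0.2" --pt "-14.2 14.6 10 0 0 0 0.2"

```text
t: 28.12
ee_pos: [496.2, 125.1, 136.3]
orientation: [3.14, 0.049, -0.006]
ft_force: [0.0, -0.1, 0.7]
width: 52.3
grasp_force: 0.0
```

>>> servo_tool --pt "0 0 0 0 0 0 0.2" --pt "0 0 0 0 0 0 -1" --pt "0 0 0 0 0 0 -1" --pt "0 0 0 0 0 0 -1" --pt "0 0 0 0 0 0 -1" --pt "0 0 0 0 0 0 -1" --pt "0 0 0 0 0 0 -1"

```text
t: 28.7
ee_pos: [497.2, 126.8, 139.2]
orientation: [-3.141, -0.052, -0.002]
ft_force: [-2.0, 1.7, 4.1]
width: 21.3
grasp_force: 30.0
```

```bash
python3 - <<'E'
import numpy as np
C=np.array([5.34,.23]);f=lambda t:C+5.4*np.array([np.cos(np.radians(181.26+t)),np.sin(np.radians(181.26+t))])
for q in range(4):
    b=f(90*q) if q else np.zeros(2)
    print(q,[(f(90*q+9*k)-b).round(2).tolist() for k in range(1,11)])
E
```

```text
0 [[0.03, -0.73], [0.24, -1.55], [0.58, -2.33], [1.04, -3.04], [1.61, -3.67], [2.26, -4.21], [2.99, -4.63], [3.78, -4.94], [4.61, -5.12], [5.46, -5.17]]
1 [[0.84, 0.09], [1.66, 0.3], [2.44, 0.64], [3.15, 1.1], [3.78, 1.67], [4.32, 2.32], [4.75, 3.05], [5.05, 3.84], [5.23, 4.67], [5.28, 5.52]]
2 [[-0.09, 0.84], [-0.3, 1.66], [-0.64, 2.44], [-1.1, 3.15], [-1.67, 3.78], [-2.32, 4.32], [-3.05, 4.75], [-3.84, 5.05], [-4.67, 5.23], [-5.52, 5.28]]
3 [[-0.84, -0.09], [-1.66, -0.3], [-2.44, -0.64], [-3.15, -1.1], [-3.78, -1.67], [-4.32, -2.32], [-4.75, -3.05], [-5.05, -3.84], [-5.23, -4.67], [-5.28, -5.52]]
```

>>> servo_tool --pt "0.0 -0.35 0 0 0 0 -1" --pt "0.03 -0.73 0 0 0 0 -1" --pt "0.12 -1.14 0 0 0 0 -1" --pt "0.24 -1.55 0 0 0 0 -1" --pt "0.4 -1.95 0 0 0 0 -1" --pt "0.58 -2.33 0 0 0 0 -1" --pt "0.8 -2.7 0 0 0 0 -1" --pt "1.04 -3.04 0 0 0 0 -1" --pt "1.31 -3.37 0 0 0 0 -1" --pt "1.61 -3.67 0 0 0 0 -1" --pt "1.92 -3.95 0 0 0 0 -1" --pt "2.26 -4.21 0 0 0 0 -1" --pt "2.99 -4.63 0 0 0 0 -1" --pt "3.78 -4.94 0 0 0 0 -1" --pt "4.61 -5.12 0 0 0 0 -1" --pt "5.46 -5.17 0 0 0 0 -1" --pt "5.46 -5.17 0 0 0 0 -1"

```text
t: 30.12
ee_pos: [553.0, 74.9, 139.2]
orientation: [-3.141, -0.052, -0.003]
ft_force: [1.6, 1.1, 4.9]
width: 21.3
grasp_force: 30.0
```

>>> servo_tool --pt "0.42 0.03 0 0 0 0 -1" --pt "0.84 0.09 0 0 0 0 -1" --pt "1.25 0.18 0 0 0 0 -1" --pt "1.66 0.3 0 0 0 0 -1" --pt "2.05 0.46 0 0 0 0 -1" --pt "2.44 0.64 0 0 0 0 -1" --pt "2.8 0.86 0 0 0 0 -1" --pt "3.15 1.1 0 0 0 0 -1" --pt "3.48 1.37 0 0 0 0 -1" --pt "3.78 1.67 0 0 0 0 -1" --pt "4.06 1.99 0 0 0 0 -1" --pt "4.32 2.32 0 0 0 0 -1" --pt "4.55 2.68 0 0 0 0 -1" --pt "4.75 3.05 0 0 0 0 -1" --pt "4.91 3.44 0 0 0 0 -1" --pt "5.05 3.84 0 0 0 0 -1" --pt "5.15 4.25 0 0 0 0 -1" --pt "5.23 4.67 0 0 0 0 -1" --pt "5.28 5.1 0 0 0 0 -1" --pt "5.28 5.52 0 0 0 0 -1"

```text
t: 31.78
ee_pos: [605.2, 128.8, 139.2]
orientation: [3.139, 0.052, 0.003]
ft_force: [2.4, -5.9, 4.1]
width: 21.5
grasp_force: 30.0
```

>>> servo_tool --pt "-0.02 0.42 0 0 0 0 -1" --pt "-0.09 0.84 0 0 0 0 -1" --pt "-0.18 1.25 0 0 0 0 -1" --pt "-0.3 1.66 0 0 0 0 -1" --pt "-0.46 2.05 0 0 0 0 -1" --pt "-0.64 2.44 0 0 0 0 -1" --pt "-0.86 2.8 0 0 0 0 -1" --pt "-1.1 3.15 0 0 0 0 -1" --pt "-1.37 3.48 0 0 0 0 -1" --pt "-1.67 3.78 0 0 0 0 -1" --pt "-1.99 4.06 0 0 0 0 -1" --pt "-2.32 4.32 0 0 0 0 -1" --pt "-2.68 4.55 0 0 0 0 -1" --pt "-3.05 4.75 0 0 0 0 -1" --pt "-3.44 4.91 0 0 0 0 -1" --pt "-3.84 5.05 0 0 0 0 -1" --pt "-4.25 5.15 0 0 0 0 -1" --pt "-4.67 5.23 0 0 0 0 -1" --pt "-5.1 5.27 0 0 0 0 -1" --pt "-5.52 5.28 0 0 0 0 -1"

```text
t: 33.45
ee_pos: [551.1, 182.9, 139.2]
orientation: [-3.141, -0.052, -0.008]
ft_force: [7.0, -0.3, -0.7]
width: 21.5
grasp_force: 30.0
```

>>> servo_tool --pt "-0.42 -0.03 0 0 0 0 -1" --pt "-0.84 -0.09 0 0 0 0 -1" --pt "-1.25 -0.18 0 0 0 0 -1" --pt "-1.66 -0.3 0 0 0 0 -1" --pt "-2.05 -0.46 0 0 0 0 -1" --pt "-2.44 -0.64 0 0 0 0 -1" --pt "-2.8 -0.86 0 0 0 0 -1" --pt "-3.15 -1.1 0 0 0 0 -1" --pt "-3.48 -1.37 0 0 0 0 -1" --pt "-3.78 -1.67 0 0 0 0 -1" --pt "-4.06 -1.99 0 0 0 0 -1" --pt "-4.32 -2.32 0 0 0 0 -1" --pt "-4.55 -2.68 0 0 0 0 -1" --pt "-4.75 -3.05 0 0 0 0 -1" --pt "-4.91 -3.44 0 0 0 0 -1" --pt "-5.05 -3.84 0 0 0 0 -1" --pt "-5.15 -4.25 0 0 0 0 -1" --pt "-5.23 -4.67 0 0 0 0 -1" --pt "-5.28 -5.1 0 0 0 0 -1" --pt "-5.28 -5.55 0 0 0 0 -1"

```text
t: 35.12
ee_pos: [497.2, 128.2, 139.2]
orientation: [-3.139, -0.052, -0.004]
ft_force: [1.6, 6.2, 3.3]
width: 21.5
grasp_force: 30.0
```

>>> servo_tool --pt "0 0 0 0 0 0 -1" --pt "0 0 0 0 0 0 -1"

```text
t: 35.28
ee_pos: [497.2, 127.4, 139.2]
orientation: [-3.141, -0.052, -0.004]
ft_force: [2.7, 1.5, 4.6]
width: 21.7
grasp_force: 30.0
```

>>> servo_tool --pt "0 -0.06 0 0 0 0 -1" --pt "0 -0.06 0 0 0 0 -1" --pt "0 -0.05 0 0 0 0 -1" --pt "0 -0.05 0 0 0 0 -1"

```text
t: 35.62
ee_pos: [497.2, 127.3, 139.2]
orientation: [-3.141, -0.052, -0.003]
ft_force: [2.8, 2.4, 5.6]
width: 21.6
grasp_force: 30.0
```

>>> servo_tool --pt "0 0 0 0 0 0 0.2" --pt "0 0 0 0 0 0 0.2" --pt "0 0 0 0 0 0 0.2" --pt "0 0 0 0 0 0 0.2" --pt "0 0 4 0 0 0 0.2" --pt "0 0 8 0 0 0 0.2" --pt "0 0 8 0 0 0 0.2" --pt "14.2 -14.6 8 0 0 3 0" --pt "14.2 -14.6 8 0 0 3 -0.2" --pt "14.2 -14.6 8 0 0 3 -0.2" --pt "14.2 -14.6 8 0 0 3 -0.2" --pt "14.2 -14.6 8 0 0 3 -0.2" --pt "14.2 -14.6 8 0 0 3 -0.2" --pt "14.2 -14.6 5 0 0 3 -0.2" --pt "14.2 -14.6 1 0 0 3 -0.2" --pt "14.2 -14.6 -3 0 0 3 -0.2" --pt "14.2 -14.6 -7 0 0 3 -0.2" --pt "14.2 -14.6 -9.4 0 0 3 -0.2" --pt "14.2 -14.6 -10 0 0 3 -0.2" --pt "14.2 -14.6 -10 0 0 3 -0.2"

```text
t: 37.28
ee_pos: [636.2, -18.9, 36.4]
orientation: [-3.138, -0.134, 0.008]
ft_force: [0.6, 0.1, 0.4]
width: 35.1
grasp_force: 0.0
```

```bash
python3 - <<'E'
from h import *
snap("top","t9");o=ctrl.get_obs();print(o["ee_pos"],o["orientation"],o["width"],o["ft_force"])
a=[cv2.imread(f"pics/{f}.png")[196:216,198:222].astype(float) for f in("t6","t9")]
for s in a:
    g=s.mean(2);m=g<np.percentile(g,12);print(np.argwhere(m).mean(0)) # dark handle centroid compare
A,B=[x.mean(2).astype(np.float32) for x in a];print(cv2.phaseCorrelate(A,B),abs(A-B).mean(), abs(A-B).max())
E
```

```text
[637.92814058 -19.01503277  38.41688394] [-3.13862330e+00 -1.34373013e-01  1.85804237e-03] 34.92283225267046 [0.68221064 0.10116033 0.34268328]
[ 7.70175439 11.92982456]
[ 7.46551724 11.98275862]
((0.14529361850514455, -0.39515859984444823), 0.8093164468804995) 15.594445 44.999996
```

>>> servo_tool --pt "0 0 0 0 0 0 -1" --pt "0 0 0 0 0 0 -1" --pt "0 0 0 0 0 0 -1" --pt "0 0 0 0 0 0 -1" --pt "0 0 0 0 0 0 -1" --pt "0 0.04 0 0 0 6 -1" --pt "-0.02 0.08 0 0 0 12 -1" --pt "-0.04 0.13 0 0 0 18 -1" --pt "-0.06 0.18 0 0 0 25 -1" --pt "-0.06 0.18 0 0 0 25 -1" --pt "-0.06 0.18 0 0 0 25 -0.4" --pt "-0.06 0.18 0 0 0 25 -0.4" --pt "-0.06 0.18 0 0 0 25 -0.4" --pt "-0.5 -0.07 0 0 0 25 -0.4" --pt "-0.95 -0.33 0 0 0 25 -0.4" --pt "-0.95 -0.33 0 0 0 25 -1" --pt "-0.95 -0.33 0 0 0 25 -1" --pt "-0.95 -0.33 0 0 0 25 -1" --pt "-0.95 -0.33 0 0 0 25 -1"

```text
t: 38.92
ee_pos: [628.5, -22.8, 38.5]
orientation: [3.035, 0.81, -0.001]
ft_force: [-2.0, -1.8, 0.9]
width: 14.0
grasp_force: 30.0
```

>>> servo_tool --pt "0.04 -0.06 0 0 0 6 -1" --pt "0.08 -0.11 0 0 0 12 -1" --pt "0.12 -0.16 0 0 0 18 -1" --pt "0.17 -0.2 0 0 0 24 -1" --pt "0.23 -0.24 0 0 0 30 -1" --pt "0.29 -0.27 0 0 0 36 -1" --pt "0.35 -0.3 0 0 0 42 -1" --pt "0.42 -0.31 0 0 0 48 -1" --pt "0.48 -0.33 0 0 0 54 -1" --pt "0.55 -0.33 0 0 0 60 -1" --pt "0.58 -0.33 0 0 0 65 -1" --pt "0.58 -0.33 0 0 0 65 -1" --pt "0.58 -0.33 0 0 0 65 -1"

```text
t: 40.0
ee_pos: [634.3, -25.8, 38.5]
orientation: [-2.129, -2.309, 0.0]
ft_force: [-1.9, -0.8, 1.8]
width: 14.0
grasp_force: 30.8
```

```bash
python3 - <<'E'
from h import *
o=ctrl.get_obs();print(o["ee_pos"],o["orientation"],o["width"],o["ft_force"],o["moment"])
E
```

```text
[634.25241683 -25.83881605  38.50455105] [-2.12865184e+00 -2.30948064e+00  3.69500659e-04] 14.021861776371747 [-1.8547685  -0.81794105  1.77245834] [-0.18727315  0.46410666 -0.68262546]
```

>>> servo_tool --pt "0 0 0 0 0 0 -0.1" --pt "0 0 0 0 0 0 -0.1" --pt "0 0 0 0 0 0 -0.1" --pt "0 0 4 0 0 0 -0.1" --pt "0 0 8 0 0 -4 -0.1" --pt "0 0 10 0 0 -4 -0.1" --pt "-8.1 1.9 10 0 0 -4 0" --pt "-8.1 1.9 10 0 0 -4 0" --pt "-8.1 1.9 10 0 0 -4 0" --pt "-8.1 1.9 10 0 0 -4 0" --pt "-8.1 1.9 6 0 0 -4 0" --pt "-8.1 1.9 2 0 0 -4 0" --pt "-8.1 1.9 1 0 0 -4 0" --pt "-8.1 1.9 1 0 0 -4 0" --pt "-8.1 1.9 1 0 0 -4 -1" --pt "-8.1 1.9 1 0 0 -4 -1" --pt "-8.1 1.9 1 0 0 -4 -1" --pt "-8.1 1.9 1 0 0 -4 -1" --pt "-8.1 1.9 1 0 0 -4 -1" --pt "-8.1 1.9 1 0 0 -4 -1"

```text
t: 41.67
ee_pos: [553.7, -7.0, 50.1]
orientation: [2.204, 2.238, 0.001]
ft_force: [-3.1, -1.0, 6.5]
width: 19.1
grasp_force: 30.0
```

>>> servo_tool --pt "0 -0.4 0 0 0 0 -1" --pt "0 -1.1 0 0 0 0 -1" --pt "0 -2.0 0 0 0 0 -1" --pt "0.1 -2.9 0 0 0 0 -1" --pt "0.1 -3.8 0 0 0 0 -1" --pt "0.1 -4.7 0 0 0 0 -1" --pt "0.1 -5.6 0 0 0 0 -1" --pt "0.1 -6.5 0 0 0 0 -1" --pt "0.2 -7.4 0 0 0 0 -1" --pt "0.2 -8.3 0 0 0 0 -1" --pt "0.2 -9.2 0 0 0 0 -1" --pt "0.2 -10.1 0 0 0 0 -1" --pt "0.2 -11.0 0 0 0 0 -1" --pt "0.3 -11.9 0 0 0 0 -1" --pt "0.3 -12.8 0 0 0 0 -1" --pt "0.3 -13.6 0 0 0 0 -1" --pt "0.3 -14.4 0 0 0 0 -1" --pt "0.3 -15.1 0 0 0 0 -1" --pt "0.4 -15.6 0 0 0 0 -1" --pt "0.4 -16.0 0 0 0 0 -1"

```text
t: 43.33
ee_pos: [557.8, -167.5, 50.1]
orientation: [2.204, 2.238, 0.001]
ft_force: [-2.3, 2.0, 9.0]
width: 19.4
grasp_force: 30.0
```

>>> servo_tool --pt "0 -0.3 0 0 0 0 -1" --pt "0 -0.6 0 0 0 0 -1" --pt "0 -0.8 0 0 0 0 -1" --pt "0 -0.9 0 0 0 0 -1" --pt "0 -0.9 0 0 0 0 -1"

```text
t: 43.75
ee_pos: [557.8, -172.0, 50.0]
orientation: [-2.203, -2.234, -0.006]
ft_force: [-1.0, 22.7, 11.5]
width: 19.2
grasp_force: 30.0
```

>>> servo_tool --pt "0 0.3 0 0 0 0 -0.1" --pt "0 0.3 0 0 0 0 -0.1" --pt "0 0.3 0 0 0 0 -0.1" --pt "0 0.3 4 0 0 0 -0.1" --pt "0 0.3 9 0 0 0 0.36" --pt "0 0.3 9 0 0 0 0.36" --pt "0 0.3 9 0 0 0 0.36"

```text
t: 44.33
ee_pos: [560.1, -174.3, 142.2]
orientation: [2.2, 2.233, 0.005]
ft_force: [-0.3, -0.7, 0.2]
width: 56.1
grasp_force: 0.0
```

```bash
python3 - <<'E'
from h import *
snap("top","t10");snap("scene","s10");o=ctrl.get_obs();print(o["ee_pos"],o["width"],o["ft_force"])
brown("t10",(220,150,120,110))
for c in((281.5,185.7),):print(px2w("t8",*c,44))
for y in(-106,-66):print(w2px("t10",[555,y,44]))
E
```

```text
[ 557.28201188 -173.21418347  138.34875792] 59.40123598616705 [-0.03888203  0.74355027 -0.22569203]
t10 [273, 179, 8, 14, 84] [276.3 185.8] [13.  7.] 90.0
t10 [286, 179, 8, 14, 84] [289.1 185.4] [13.  7.] 90.0
[556.46965575 -81.72793812  44.        ]
[289.2122968  186.25862247]
[276.49270043 186.10827523]
```

>>> servo_tool --pt "-0.1 3.5 0 0 0 0 0.36" --pt "-0.1 6.7 0 0 0 0 0.36" --pt "-0.1 6.7 0 0 0 0 0.36" --pt "-0.1 6.7 -4 0 0 0 0.36" --pt "-0.1 6.7 -8 0 0 0 0.36" --pt "-0.1 6.7 -11 0 0 0 0.36" --pt "-0.1 6.7 -12.2 0 0 0 0.36" --pt "-0.1 6.7 -12.7 0 0 0 0.36" --pt "-0.1 6.7 -12.7 0 0 0 0.36" --pt "-0.1 6.7 -12.7 0 0 0 0.36"

```text
t: 45.27
ee_pos: [557.2, -106.2, 12.2]
orientation: [2.204, 2.238, 0.001]
ft_force: [-0.4, 0.0, 0.4]
width: 59.9
grasp_force: 0.0
```

>>> servo_tool --pt "0 0 -0.2 0 0 0 0.36" --pt "0 0 -0.2 0 0 0 0.36" --pt "0 0 -0.2 0 0 0 -1" --pt "0 0 -0.2 0 0 0 -1" --pt "0 0 -0.2 0 0 0 -1" --pt "0 0 -0.2 0 0 0 -1" --pt "0 0 -0.2 0 0 0 -1" --pt "0 0 3 0 0 0 -1" --pt "0 0 7 0 0 0 -1" --pt "0 0 11 0 0 0 -1" --pt "-9.8 -26.3 11 0 0 -2.5 -1" --pt "-9.8 -26.3 11 0 0 -2.5 -1" --pt "-9.8 -26.3 11 0 0 -2.5 -1" --pt "-9.8 -26.3 11 0 0 -2.5 -1" --pt "-9.8 -26.3 11 0 0 -2.5 -1" --pt "-9.8 -26.3 11 0 0 -2.5 -1" --pt "-9.8 -26.3 11 0 0 -2.5 -1" --pt "-9.8 -26.3 11 0 0 -2.5 -1" --pt "-9.8 -26.3 7 0 0 -2.5 -1" --pt "-9.8 -26.3 4 0 0 -2.5 -1"

```text
t: 46.93
ee_pos: [459.1, -369.9, 51.6]
orientation: [2.252, 2.186, 0.001]
ft_force: [0.0, 0.7, -0.3]
width: 47.8
grasp_force: 29.9
```

```bash
python3 - <<'E'
from h import *
snap("scene","s11");o=ctrl.get_obs();print(o["ee_pos"],o["orientation"],o["width"],o["grasp_force"])
brown("s11",(100,150,200,180))
print(w2px("s11",[459,-369,72]),w2px("s11",[556,-65.5,40]))
E
```

```text
[ 455.51362057 -366.37633068   45.3308059 ] [-2.24826775e+00 -2.18387038e+00  9.04373800e-04] 47.803822257981246 29.94431734085083
s11 [242, 212, 14, 13, 85] [248.5 218. ] [12.5  7.2] 33.7
[164.46384656 264.93489842] [248.01483862 217.23853603]
```

>>> servo_tool --pt "0 0 -2.5 0 0 0 -1" --pt "0 0 -5 0 0 0 -1" --pt "0 0 -5.8 0 0 0 -1" --pt "0 0 -5.8 0 0 0 -1" --pt "0 0 -5.8 0 0 0 -1" --pt "0 0 -5.8 0 0 0 -1"

```text
t: 47.48
ee_pos: [459.6, -369.3, -4.9]
orientation: [2.251, 2.189, 0.0]
ft_force: [0.1, -0.2, 0.1]
width: 47.3
grasp_force: 29.9
```

>>> servo_tool --pt "0 0 -0.3 0 0 0 -1" --pt "0 0 -0.6 0 0 0 -1" --pt "0 0 -0.8 0 0 0 -1" --pt "0 0 -0.8 0 0 0 -1" --pt "0 0 -0.8 0 0 0 -1"

```text
t: 47.9
ee_pos: [459.1, -369.2, -13.9]
orientation: [2.252, 2.189, 0.0]
ft_force: [0.4, 0.8, 4.2]
width: 47.8
grasp_force: 30.0
```

>>> servo_tool --pt "0 0 0 0 0 0 0.36" --pt "0 0 0 0 0 0 0.36" --pt "0 0 0 0 0 0 0.36" --pt "0 0 4 0 0 0 0.36" --pt "0 0 8 0 0 0 0.36" --pt "0 0 13 0 0 0 0.36" --pt "0 0 15 0 0 0 0.36" --pt "9.8 30.4 15 0 0 2.5 0.36" --pt "9.8 30.4 15 0 0 2.5 0.36" --pt "9.8 30.4 15 0 0 2.5 0.36" --pt "9.8 30.4 15 0 0 2.5 0.36" --pt "9.8 30.4 15 0 0 2.5 0.36" --pt "9.8 30.4 15 0 0 2.5 0.36" --pt "9.8 30.4 15 0 0 2.5 0.36" --pt "9.8 30.4 15 0 0 2.5 0.36" --pt "9.8 30.4 15 0 0 2.5 0.36" --pt "9.8 30.4 12 0 0 2.5 0.36" --pt "9.8 30.4 8 0 0 2.5 0.36" --pt "9.8 30.4 6 0 0 2.5 0.36" --pt "9.8 30.4 6 0 0 2.5 0.36"

```text
t: 49.57
ee_pos: [552.7, -64.9, 41.4]
orientation: [-2.2, -2.234, 0.008]
ft_force: [-1.5, 0.6, -0.0]
width: 59.6
grasp_force: 0.0
```

```bash
python3 - <<'E'
from h import *
snap("scene","s12");snap("top","t12");o=ctrl.get_obs();print(o["ee_pos"],o["orientation"],o["width"],o["grasp_force"])
brown("s12",(100,150,200,180));brown("t12",(220,150,180,110))
print(w2px("t12",[459,-369,20]),w2px("t12",[556,-65.5,44]),w2px("s12",[459,-369,16]))
E
```

```text
[555.96175514 -65.31482663  45.25116039] [-2.20362527e+00 -2.23706937e+00  1.84853234e-03] 59.743412308668375 0.0
s12 [246, 217, 8, 7, 22] [249.6 220. ] [6.3 5.8] 76.0
s12 [162, 264, 14, 15, 106] [168.5 270.8] [13.4  8.5] 45.0
t12 [389, 154, 11, 20, 26] [393.7 162.9] [21.   1.8] 62.1
t12 [365, 210, 10, 15, 120] [369.7 217.1] [14.  9.] 90.0
[370.22890501 217.44918106] [276.33683704 185.78829206] [168.11344606 270.33449233]
```

>>> servo_tool --pt "0 0 -1.5 0 0 0 0.36" --pt "0 0 -3 0 0 0 0.36" --pt "0 0 -3.5 0 0 0 0.36" --pt "0 0 -3.5 0 0 0 0.36" --pt "0 0 -3.5 0 0 0 0.36" --pt "0 0 -3.5 0 0 0 -1" --pt "0 0 -3.5 0 0 0 -1" --pt "0 0 -3.5 0 0 0 -1" --pt "0 0 -3.5 0 0 0 -1" --pt "0 0 -3.5 0 0 0 -1"

```text
t: 50.5
ee_pos: [557.3, -65.0, 11.6]
orientation: [2.203, 2.238, 0.001]
ft_force: [-1.3, -1.2, 6.3]
width: 47.1
grasp_force: 30.0
```

>>> servo_tool --pt "0 0 3 0 0 0 -1" --pt "0 0 7 0 0 0 -1" --pt "0 0 11 0 0 0 -1" --pt "-9.7 -25.4 11 0 0 -2.5 -1" --pt "-9.7 -25.4 11 0 0 -2.5 -1" --pt "-9.7 -25.4 11 0 0 -2.5 -1" --pt "-9.7 -25.4 11 0 0 -2.5 -1" --pt "-9.7 -25.4 11 0 0 -2.5 -1" --pt "-9.7 -25.4 11 0 0 -2.5 -1" --pt "-9.7 -25.4 11 0 0 -2.5 -1" --pt "-9.7 -25.4 11 0 0 -2.5 -1" --pt "-9.7 -25.4 7 0 0 -2.5 -1" --pt "-9.7 -25.4 3 0 0 -2.5 -1" --pt "-9.7 -25.4 0 0 0 -2.5 -1" --pt "-9.7 -25.4 -1 0 0 -2.5 -1" --pt "-9.7 -25.4 -1.5 0 0 -2.5 -1" --pt "-9.7 -25.4 -1.5 0 0 -2.5 -1" --pt "-9.7 -25.4 -1.5 0 0 -2.5 -1"

```text
t: 52.0
ee_pos: [460.7, -319.1, -3.1]
orientation: [2.251, 2.189, 0.001]
ft_force: [0.3, -0.6, -0.6]
width: 47.6
grasp_force: 30.0
```

>>> servo_tool --pt "0 0 -0.3 0 0 0 -1" --pt "0 0 -0.6 0 0 0 -1" --pt "0 0 -0.8 0 0 0 -1" --pt "0 0 -0.8 0 0 0 -1"

```text
t: 52.33
ee_pos: [459.7, -318.9, -12.1]
orientation: [2.252, 2.19, 0.0]
ft_force: [-0.6, 0.2, -0.2]
width: 47.3
grasp_force: 30.0
```

Lower the last half millimetre, release, lift clear to the side and look.

>>> servo_tool --pt "0 0 -0.1 0 0 0 -1" --pt "0 0 -0.1 0 0 0 -1" --pt "0 0 -0.1 0 0 0 0.36" --pt "0 0 -0.1 0 0 0 0.36" --pt "0 0 -0.1 0 0 0 0.36" --pt "0 0 4 0 0 0 0.36" --pt "0 0 8 0 0 0 0.36" --pt "0 0 12 0 0 0 0.36" --pt "0 0 16 0 0 0 0.36" --pt "0 0 20 0 0 0 0.36" --pt "-20 -10 22 0 0 0 0.36" --pt "-20 -10 22 0 0 0 0.36" --pt "-20 -10 22 0 0 0 0.36" --pt "-20 -10 22 0 0 0 0.36" --pt "-20 -10 22 0 0 0 0.36" --pt "-20 -10 22 0 0 0 0.36" --pt "-20 -10 22 0 0 0 0.36" --pt "-20 -10 22 0 0 0 0.36"

```text
t: 53.83
ee_pos: [259.1, -419.1, 207.6]
orientation: [2.255, 2.187, 0.0]
ft_force: [-0.4, -0.1, 0.1]
width: 59.7
grasp_force: 0.0
```

```bash
python3 - <<'E'
from h import *
b=snap("scene","s13");a=snap("top","t13");o=ctrl.get_obs();print(o["ee_pos"],o["t"])
brown("s13",(80,130,220,200));brown("t13",(180,140,240,130))
P=lambda im,x0,y0,w,h,W,H:cv2.resize(im[y0:y0+h,x0:x0+w],(W,H),interpolation=cv2.INTER_CUBIC)
up=P(a,180,140,220,110,800,400-100)
lo=np.hstack([P(b,130,230,80,60,400,300),P(b,210,135,100,75,400,300)])
cv2.imwrite("pics/fin.png",cv2.convertScaleAbs(np.vstack([up,lo]),alpha=1.5))
E
```

```text
[ 260.24999029 -418.46062966  207.40558161] 53.9333
s13 [172, 253, 15, 14, 99] [179.2 259.4] [13.3  8.5] 39.8
s13 [162, 264, 14, 15, 106] [168.5 270.9] [13.4  8.5] 45.0
t13 [389, 151, 23, 30, 91] [400.4 166.4] [31.6  9.1] 59.0
t13 [350, 210, 10, 15, 120] [354.3 216.6] [14.  9.] 90.0
t13 [365, 210, 10, 15, 119] [369.7 217.1] [14.  9.] 90.0
```

View pics/fin.png

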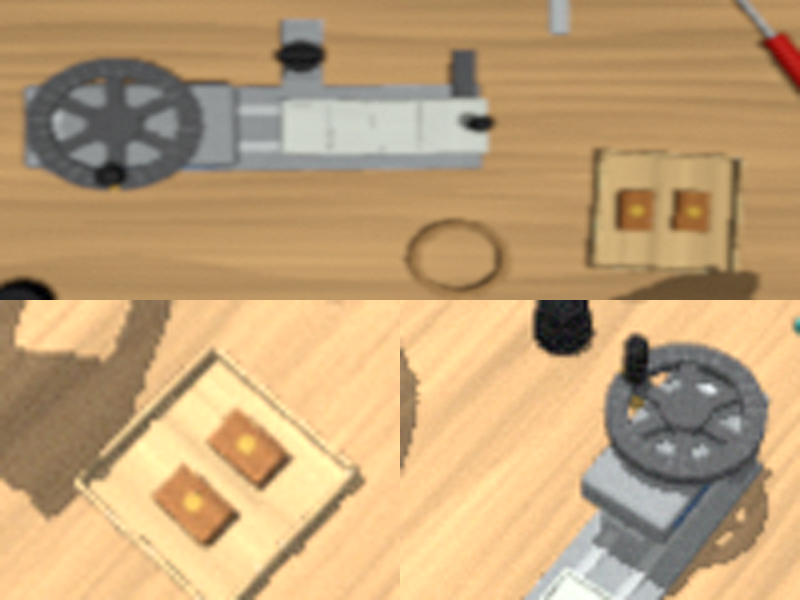

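Both blocks lie flat in the tray (at (635,210) and (692,210)) with their inserts level with the wood. The wheel handle is over its pointer (110,178), the carriage is out and the clamp bar is along y. Handing in.

```bash
python3 -c "
from workcell import ctrl
print(ctrl.close_job())"
```

```text
the job is handed in; nothing more can be done
None
```

I handed the job in at about 54 s: both blocks went through one press stroke and now lie flat, insert up, side by side in the tray, with the carriage fully out, the clamp freed and the wheel back at its park mark. The final picture shows the inserts level with the wood and the handle over its pointer; `close_job` gave no verdict, and I did not check the bystanders one by one.

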